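# Grade a batch of padlock parts on the tilting sieve

### The arm

A 6-joint arm with a two-finger parallel gripper is mounted at the origin on the work surface. World frame = base frame: x ahead of the robot, y to its left, z up, the work surface at z = 0. Lengths are in mm, angles in rad, forces in N, time in s.
With the tool pointing down it reaches from about 375 to 825 mm from the base axis. Payload 5.5 kg.
Tool frame: the origin (TCP) lies on the centre line of the jaws, within the pads' length; the fingertips stand 19 mm ahead of it and the grasp point (between the pads) is the TCP; z points along the fingers, y is the line along which they close (so a half turn about z gives the same grasp; the last joint's range is limited). The gripper opens to 85 mm and grips with 20 to 120 N. Pads are 22 mm wide; open, the fingers measure 114 mm over their backs; the gripper's body (76 mm by 85 mm) begins 54 mm behind the grasp point. The pads swing forward as they close: fully open they stand 13 mm farther back than shut.
Start: joints at [1.268, 0.314, -0.047, 1.21, 0, 1.571], TCP at [178.913, 572.7, 250.299] pointing down, gripper open.
Joint ranges: [-2.67, 2.67], [-0.69, 1.73], [-1.03, 1.25], [-2.08, 2.16], [-1.42, 1.45], [-3.14, 3.14]. Speed limits (rad/s): [2.39, 2.39, 3.01, 3.14, 3.14, 3.14].

### API

Orientations are given as [roll, pitch, yaw] about the fixed x, y, z axes, in that order (R = Rz(yaw) Ry(pitch) Rx(roll)).
In Python, from rig import bot gives the robot as it stands.
- The arm moves only by the shell command python3 -m creep 'ROWS' [FORCE]. ROWS is a JSON object of lists of equal length, an entry for each row: "jaw": the finger opening in mm, from 0 to 85.4; "translation": the shift along the tool's x, y, z in units of 25 mm (1.0 is 25 mm), a list of three; "turn": the turn about the tool's z in units of 6 degrees (1.0 is 6 degrees). In form: {"jaw": [jaw, ...], "translation": [[dx, dy, dz], ...], "turn": [turn, ...]}. A call has exactly 8 rows; each row is the pose to reach, as a shift and turn from the pose commanded when the call began, along the tool's axes at that moment; what a row does not reach only later rows make up. A row lasts 1/12 s, in which the tool goes at most 41.7 mm and 7.16 degrees, less where a joint would pass 70% of its speed; a pose out of reach is approached as far as the arm can. A call with a gripper value outside its range is refused whole. The fingers move at their own pace and stop on an object; FORCE is the grip in N (left out, the last holds). Time passes only in rows, so rows that repeat a pose let the fingers close, or fill a call up. It gives the time, the measured TCP pose, the force, the opening and the grip force at its end, in the units of the state.
- bot.observe(): the state, without advancing time (a new reading comes with each control period).
- bot.snapshot(name): name is "side" or "top" or "wrist"; returns the picture (384x512x3 uint8, red, green, blue); there is no depth.
- bot.camera_info(name): a dict with "intrinsics" (3x3 intrinsics, pixels), "R" (3x3) and "t" (3): a world point X has camera coordinates R X + t; the wrist camera has in their place "mount" (4x4, takes a point from camera to tool coordinates, whose origin is the TCP and whose axes are the flange's). Camera axes: x right, y down, z forward; pixel columns grow to the right and rows downward; lengths in mm; the calibration is good to about 2 mm. A picture is of the moment at which its call begins: read the wrist's pose just before it. camera_info takes no time and is no camera call.
- bot.sign_off(): hands the job in; it is judged then, once.
The state is a dict: "time": time; "joint_positions": joint angles; "dq": joint speeds; "joint_efforts": joint torques, N m; "position": TCP position; "orientation": TCP orientation; "contact_force": force on the tool from outside, world axes, zero at the start; "torque": the same for the moment, N m; "width": opening from 0.0 (shut) to 1.0 (fully open); "finger_force": force on a finger pad.
Only numpy, scipy, OpenCV 4.12 (cv2) and the standard library are available. Lean on these libraries where they do the work, as an engineer would, in place of code of your own. Each camera call takes 0.05 s, during which the arm holds its last target. There are 200 camera calls.

### The job

Park the blue dish on the yellow corner marks below the sieve's lip, and put every lock part that still lies loose on the bench into the sieve with the rest. Then tilt the sieve gently by its red bar so that all the small brass cores drop through the gaps into the grey catch tray while the red padlock bodies stay in the sieve, and after that tip it steeply so that the padlock bodies slide into the parked dish. Finally lower the sieve all the way to level and carry the dish, level and with all its padlock bodies inside, onto the middle of the green mat; leave the oil bottle, screwdriver and finished padlock alone.

Things in the scene. Friction and masses are not known exactly. Their poses are not given: they have to be found in the camera images.
- stand: Fixed stand. Origin on the bench under the sieve's hinge; x level, the way parts slide (handle to lip to dish), y along the hinge, z up. Carries the grey open catch tray: inside x -166 to +11 mm, y -58 to +58 mm, floor 4 mm, walls 30 mm high (70 mm at the lip end). Hinge posts at y = +-66 mm, 115 mm high.
- sieve (a joint): Sieve tilt, rad: 0 level (stop; pan 100 mm above bench), grows as the handle end is lifted, stop 1.3. Stiff hinge (1.2 N m friction): stays where left, must be pushed down again; about 10 N at the bar. At 0.4 to 0.45 parts slide over the gaps, cores fall through, the lip holds the bodies; rocking a little frees a hung-up core. From about 1.0 bodies slide over the lip; 1.2 to 1.27 empties it.
- hinge (a point): Centre of the hinge axis (along the stand's y), 100 mm above the bench, straight above the stand's origin.
- pan (a point): On the sieve's pan surface, 150 mm from the hinge to the handle side; moves with the sieve: x to the lip, y along the hinge, z out of the pan. Aluminium trough 101 mm wide inside, walls 32 mm high. From here: end wall at x = -35 mm, solid pan to +35, then bars along x with four 20 mm gaps to +126, then a lip that rises at 45 degrees from between the bars to +170, 32 mm high.
- bar (a point): Centre of the sieve's red round handle bar (12 mm diameter, 84 mm free length along the stand's y), 235 mm from the hinge and 20 mm above the pan surface, moving with the sieve; 41 mm free between it and the sieve's end wall. It can turn within a pinch from above, so the hand may stay upright while the sieve tilts.
- parking (a point): Centre, on the bench, of the four yellow corner marks where the dish must stand while the sieve is tipped: 88 mm from the stand's origin along its x.
- dish: Loose open blue dish, 250 g; origin at the centre of its underside. Outside 140 (x) x 125 (y) mm, walls 35 mm high, 4 mm thick, floor 4 mm. An arch crosses its middle: posts at y = +-65.5 mm, and a black bar along y, 10 mm thick (x), 14 mm tall, centred 135 mm above the underside: grip it there. When parked its x lies along the stand's x (either way round).
- mat: Fixed flat green mat 110 x 110 x 2 mm on the bench, origin at the centre of its underside; the loaded dish goes on its middle. Starts in one of two places on the robot's right, the dish in the other.
- p1: Red padlock body, a block 32 (x) x 28 (y) x 24 (z) mm with rounded edges, 70 g, origin at its centre. Too big for the sieve's gaps. If present, starts in the sieve's pan.
- p2: Red padlock body, a block 32 (x) x 28 (y) x 24 (z) mm with rounded edges, 70 g, origin at its centre. Too big for the sieve's gaps. If present, starts on the bench on the robot's left, beyond the sieve's handle.
- p3: Red padlock body, a block 32 (x) x 28 (y) x 24 (z) mm with rounded edges, 70 g, origin at its centre. Too big for the sieve's gaps. If present, starts on the bench on the robot's left, beyond the sieve's handle.
- p4: Red padlock body, a block 32 (x) x 28 (y) x 24 (z) mm with rounded edges, 70 g, origin at its centre. Too big for the sieve's gaps. If present, starts on the bench on the robot's left, beyond the sieve's handle.
- c1: Small brass lock core, a plain cylinder 14 mm in diameter, 16 mm long, 18 g; origin at its centre, z along its axis. Fits through the sieve's gaps any way round. Always present, starts in the sieve's pan.
- c2: Small brass lock core, a plain cylinder 14 mm in diameter, 16 mm long, 18 g; origin at its centre, z along its axis. Fits through the sieve's gaps any way round. If present, starts in the sieve's pan.
- c3: Small brass lock core, a plain cylinder 14 mm in diameter, 16 mm long, 18 g; origin at its centre, z along its axis. Fits through the sieve's gaps any way round. If present, starts in the sieve's pan.
- c4: Small brass lock core, a plain cylinder 14 mm in diameter, 16 mm long, 18 g; origin at its centre, z along its axis. Fits through the sieve's gaps any way round. If present, starts on the bench on the robot's left, beyond the sieve's handle.
- oiler: Bystander, oil bottle 44 mm in diameter, 120 mm tall, beyond the work; leave alone.
- driver: Bystander, screwdriver lying on the bench beyond the work; leave alone.
- padlock: Bystander, finished brass padlock 50 mm wide, standing, beyond the work; leave alone.
Not all that is in view belongs to the job. Of the things that look like the dish, take the one that is farthest to the robot's right at the start. Leave any white look-alike of the p3 alone.

How it is judged:
By the outcome, as a careful person would: the job done as asked, in the order asked, and still so for the second after the job is handed in, with the robot touching nothing.
Of c2, c3, p1 only 1 to 3 are there at a start; the rules pass over those that are not, and their reading is None.
Of p2, p3, p4, c4 only 2 to 4 are there at a start; the rules pass over those that are not, and their reading is None.
At some moment in a run one of p2, p3, p4, c4 may be knocked a few centimetres aside while the robot is not near it.
Once in a run the grip may slacken for a moment while it holds something.
It also fails if it takes over 208 s, if anything falls off the work surface, if the arm or the gripper's body presses on something with over 40 N, if the wrist force passes 120 N, or if a joint passes its speed limit or range.

## Working session

There is one attempt and no reset: what is moved stays moved. The work goes in short steps, Python scripts to look and compute and a shell command to move; the robot and the scene stay as the last step left them, time stands still between calls to the robot, and variables do not carry over. Pictures are saved under pics/ and viewed, at most 14 in all, crops included, and the job is handed in when it is done.

```bash
ls; mkdir -p pics; python3 - <<'E'
from rig import bot
import cv2,numpy as np
print(bot.observe())
for n in ["top","side"]:
    im=bot.snapshot(n); cv2.imwrite(f"pics/{n}0.png",im[:,:,::-1]); 
    np.save(f"pics/{n}0.npy",im)
for n in ["top","side","wrist"]: print(n,bot.camera_info(n))
E
```

```text
pics
{'time': 0.0, 'joint_positions': array([ 1.26801084e+00,  3.14205987e-01, -4.80914369e-02,  1.21019389e+00,
        3.54238574e-06,  1.57080360e+00]), 'dq': array([-0.00123233, -0.00049305,  0.00022068, -0.00136671, -0.00070628,
       -0.00036863]), 'joint_efforts': array([ 8.54546270e-04, -5.39586389e+01,  3.39750910e+01,  1.92194787e-02,
        7.28009559e-05, -8.77699406e-07]), 'position': array([178.74295449, 572.18088976, 249.44112856]), 'orientation': array([-3.13989766e+00, -3.53004615e-06,  2.83879988e+00]), 'contact_force': array([-0.38468239, -0.17024148, -0.56676581]), 'torque': array([-0.04290912,  0.02102947, -0.0450322 ]), 'finger_force': 0.0, 'width': 0.993583611681525}
top {'intrinsics': array([[422.46403705,   0.        , 252.21344175],
       [  0.        , 422.46403705, 190.70094666],
       [  0.        ,   0.        ,   1.        ]]), 'R': array([[-0.02912399, -0.9995752 , -0.00110138],
       [-0.99400121,  0.02907775, -0.10543283],
       [ 0.10542007, -0.00197585, -0.99442582]]), 't': array([  73.7326943 ,  629.10138574, 1458.6822285 ])}
side {'intrinsi
[... 193 characters left out ...]
9549, -0.00852174],
       [-0.17110268,  0.44883189, -0.87708256],
       [ 0.32895537, -0.81310196, -0.48026406]]), 't': array([591.70007578, 155.91359955, 994.20412206])}
wrist {'intrinsics': array([[301.23007873,   0.        , 258.08479147],
       [  0.        , 301.23007873, 185.60995249],
       [  0.        ,   0.        ,   1.        ]]), 'mount': array([[-1.29567558e-04, -9.52889238e-01, -3.03318453e-01,
         7.76519895e+01],
       [ 9.99999385e-01,  2.10512908e-04, -1.08850273e-03,
         3.57144314e-01],
       [ 1.10107499e-03, -3.03318407e-01,  9.52888625e-01,
        -1.23723894e+02],
       [ 0.00000000e+00,  0.00000000e+00,  0.00000000e+00,
         1.00000000e+00]])}
```

View pics/top0.png

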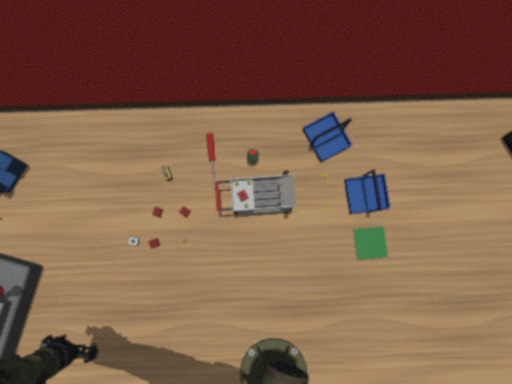

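View pics/side0.png

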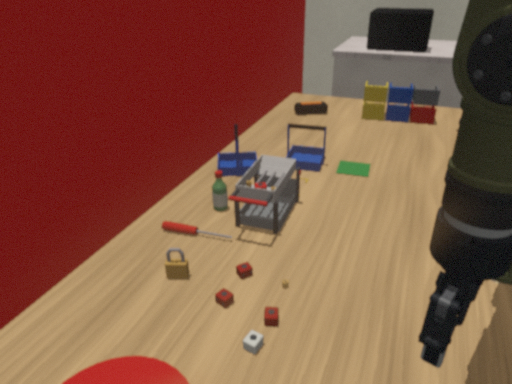

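The top view shows the loose bodies at (157,212), (185,211) and (154,243), with the core at (185,240). The white look-alike is at (134,241). The sieve is at (255,195), the target dish at (367,193), a decoy dish at (327,136) and the mat at (370,243).

```bash
cat > h.py <<'E'
from rig import bot
import cv2,numpy as np
from scipy.spatial.transform import Rotation as Ro
def cam(n,st=None):
    c=bot.camera_info(n);K=c["intrinsics"]
    if n!="wrist": return K,c["R"],c["t"]
    st=st or bot.observe(); T=np.eye(4);T[:3,:3]=Ro.from_euler("xyz",st["orientation"]).as_matrix();T[:3,3]=st["position"]
    T=np.linalg.inv(T@c["mount"]); return K,T[:3,:3],T[:3,3]
def ray(c,uv,z):
    K,R,t=c; d=R.T@np.linalg.inv(K)@np.array([uv[0],uv[1],1.]); o=-R.T@t
    return o+d*(z-o[2])/d[2]
def proj(c,X):
    K,R,t=c; p=K@(R@np.asarray(X,float)+t); return p[:2]/p[2]
def mask(im,col):
    h=cv2.cvtColor(im,cv2.COLOR_RGB2HSV); H,S,V=[h[...,i].astype(int) for i in range(3)]
    m={"red":((H<8)|(H>172))&(S>150)&(V>60),"green":(H>45)&(H<80)&(S>120),"blue":(H>105)&(H<125)&(S>130),
       "yellow":(H>22)&(H<34)&(S>150)&(V>150),"brass":(H>15)&(H<30)&(S>130)}[col]
    return m.astype(np.uint8)
def blobs(m,amin=4):
    n,l,s,c=cv2.connectedComponentsWithStats(m); return [(tuple(np.round(c[i],1)),int(s[i,4]),tuple(int(v) for v in s[i,:4])) for i in range(1,n) if s[i,4]>=amin]
def shot(n,name):
    st=bot.observe(); im=bot.snapshot(n); cv2.imwrite(f"pics/{name}.png",im[:,:,::-1]); return im,cam(n,st)
def go(target,yaw=None):
    """units to move: target world TCP (xyz), jaw-axis yaw = tool yaw wanted"""
    s=bot.observe(); R=Ro.from_euler("xyz",s["orientation"]).as_matrix()
    d=R.T@(np.asarray(target,float)-s["position"])/25
    t=None
    if yaw is not None:
        t=-np.degrees((yaw-s["orientation"][2]+np.pi/2)%np.pi-np.pi/2)/6
    print("go",np.round(d,2),"turn",None if t is None else round(t,2))
def where(): 
    s=bot.observe(); print(round(s["time"],2),np.round(s["position"],1),np.round(s["orientation"],3),"w",round(s["width"]*85.4,1),"F",np.round(s["contact_force"],1),"ff",round(s["finger_force"],1),"q",np.round(s["joint_positions"],2))
E
python3 - <<'E'
from h import *
im=np.load("pics/top0.npy");c=cam("top")
for col,z in [("red",12),("yellow",0),("green",2),("blue",35),("brass",7)]:
    for b in blobs(mask(im,col)):
        if b[1]<4000 and b[0][1]>105: print(col,b,np.round(ray(c,b[0],z),0)[:2])
cr=im[110:270,110:400]; cv2.imwrite("pics/crop.png",cv2.resize(cr[:,:,::-1],None,fx=2.75,fy=2.75,interpolation=cv2.INTER_CUBIC))
E
```

```text
red ((np.float64(210.1), np.float64(145.8)), 148, (207, 133, 7, 27)) [801. 203.]
red ((np.float64(252.4), np.float64(152.4)), 27, (250, 150, 6, 6)) [772.  51.]
red ((np.float64(217.3), np.float64(196.3)), 75, (216, 182, 4, 28)) [617. 181.]
red ((np.float64(242.2), np.float64(196.3)), 19, (239, 193, 8, 7)) [614.  92.]
red ((np.float64(184.6), np.float64(211.4)), 37, (180, 207, 10, 9)) [566. 298.]
red ((np.float64(157.3), np.float64(211.5)), 38, (153, 208, 9, 8)) [569. 396.]
red ((np.float64(154.0), np.float64(242.6)), 40, (149, 239, 10, 8)) [459. 408.]
red ((np.float64(0.5), np.float64(290.7)), 15, (0, 287, 2, 8)) [307. 945.]
green ((np.float64(370.5), np.float64(243.1)), 663, (355, 228, 31, 30)) [ 435. -360.]
blue ((np.float64(326.5), np.float64(136.9)), 1164, (304, 114, 46, 46)) [ 816. -216.]
blue ((np.float64(6.4), np.float64(171.4)), 436, (0, 152, 20, 39)) [725. 925.]
blue ((np.float64(15.8), np.float64(162.0)), 4, (15, 161, 3, 3)) [758. 893.]
blue ((np.float64(17.3), np.float64(165.9)), 7, (15, 165, 5, 3)) [744. 887.]
blue ((np.float64(22.8), np.float64(167.0)), 8, (22, 166, 3, 4)) [739. 867.]
blue ((np.float64(14.0), np.float64(169.8)), 6, (13, 168, 3, 4)) [730. 898.]
blue ((np.float64(381.6), np.float64(191.6)), 244, (376, 175, 13, 34)) [ 614. -401.]
blue ((np.float64(361.6), np.float64(194.1)), 940, (346, 176, 32, 37)) [ 607. -330.]
brass ((np.float64(325.1), np.float64(176.0)), 21, (321, 174, 7, 7)) [ 679. -209.]
brass ((np.float64(328.0), np.float64(206.0)), 11, (325, 202, 5, 7)) [ 571. -214.]
brass ((np.float64(295.0), np.float64(210.2)), 4, (294, 210, 3, 2)) [559. -96.]
```

View pics/crop.png

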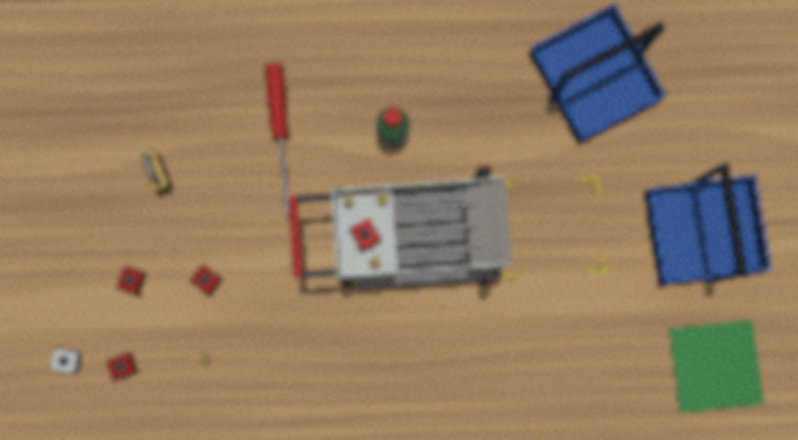

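```bash
python3 -m creep '{"jaw":[85,85,85,85,85,85,85,85],"translation":[[-10.2,-8.5,-2],[-10.2,-8.5,-2],[-10.2,-8.5,-2],[-10.2,-8.5,-2],[-10.2,-8.5,-2],[-10.2,-8.5,-2],[-10.2,-8.5,-2],[-10.2,-8.5,-2]],"turn":[9,9,9,9,9,9,9,9]}' 60
python3 -c "
from h import *
where(); go([500,100,330]); shot('wrist','w1')"
```

```text
time: 0.77
position: [358.1, 293.8, 300.1]
orientation: [-3.141, 0.0, 1.891]
contact_force: [0.5, 0.7, 0.4]
width: 0.998
finger_force: 0.0
0.77 [358.1 293.8 300.1] [-3.141  0.     1.891] w 85.2 F [0.5 0.7 0.4] ff 0.0 q [ 0.69  0.04 -0.27  1.27 -0.    1.94]
go [-9.15  2.95 -1.2 ] turn None
```

```bash
python3 -m creep '{"jaw":[85,85,85,85,85,85,85,85],"translation":[[-9.15,2.95,-1.2],[-9.15,2.95,-1.2],[-9.15,2.95,-1.2],[-9.15,2.95,-1.2],[-9.15,2.95,-1.2],[-9.15,2.95,-1.2],[-9.15,2.95,-1.2],[-9.15,2.95,-1.2]],"turn":[-9.5,-9.5,-9.5,-9.5,-9.5,-9.5,-9.5,-9.5]}' >/dev/null
python3 -c "
from h import *
where(); go([620,-120,330],3.14159)"
```

```text
1.48 [503.1  99.4 329.9] [-3.141e+00  2.000e-03  2.803e+00] w 85.1 F [-0.4 -0.  -0. ] ff 0.0 q [ 0.2   0.13 -0.1   1.34 -0.    0.53]
go [-7.32 -6.72  0.01] turn -3.24
```

```bash
python3 -m creep '{"jaw":[85,85,85,85,85,85,85,85],"translation":[[-5.0,-6.8,0],[-5.0,-6.8,0],[-5.0,-6.8,0],[-5.0,-6.8,0],[-5.0,-6.8,0],[-5.0,-6.8,0],[-5.0,-6.8,0],[-5.0,-6.8,0]],"turn":[-3.24,-3.24,-3.24,-3.24,-3.24,-3.24,-3.24,-3.24]}' >/dev/null
python3 -c "
from h import *
where(); im,c=shot('wrist','w2'); np.save('pics/w2.npy',im)
for n,z in [('yellow',0),('green',2),('blue',35),('red',112)]:
  for b in blobs(mask(im,n),8): print(n,b,np.round(ray(c,b[0],z)[:2],1))
"
```

```text
2.15 [561.5 -99.4 329.3] [ 3.141e+00 -1.000e-03  3.139e+00] w 84.8 F [-1.2  0.4 -0.2] ff 0.0 q [-0.18  0.24  0.03  1.37  0.   -0.17]
yellow ((np.float64(262.7), np.float64(145.1)), 115, (251, 140, 19, 18)) [563.2 -92.3]
yellow ((np.float64(182.0), np.float64(148.7)), 102, (176, 143, 18, 19)) [ 568.3 -214.8]
yellow ((np.float64(265.6), np.float64(213.1)), 61, (256, 202, 15, 16)) [674.4 -87.4]
yellow ((np.float64(185.5), np.float64(209.4)), 13, (185, 206, 2, 8)) [ 667.5 -217. ]
yellow ((np.float64(187.7), np.float64(218.8)), 21, (186, 216, 6, 6)) [ 684.  -214.7]
green ((np.float64(68.6), np.float64(50.9)), 6908, (18, 5, 99, 93)) [ 431.7 -359.6]
blue ((np.float64(84.0), np.float64(179.4)), 8693, (13, 133, 128, 129)) [ 606.2 -351.2]
blue ((np.float64(193.0), np.float64(303.3)), 4434, (154, 256, 84, 90)) [ 821.1 -208.1]
red ((np.float64(286.3), np.float64(144.6)), 38, (281, 143, 11, 4)) [543.2 -67.1]
red ((np.float64(489.6), np.float64(198.1)), 925, (477, 158, 27, 82)) [608.6 179.2]
red ((np.float64(414.2), np.float64(197.4)), 691, (397, 181, 35, 35)) [607.5  88.4]
red ((np.float64(435.5), np.float64(279.9)), 763, (425, 256, 21, 49)) [723.1 134.2]
red ((np.float64(333.9), np.float64(348.6)), 60, (324, 347, 18, 6)) [837.3   8.6]
red ((np.float64(88.7), np.float64(373.4)), 703, (68, 359, 41, 25)) [ 882.7 -350.8]
red ((np.float64(427.7), np.float64(373.3)), 709, (409, 359, 40, 25)) [884.  150.7]
```

View pics/w2.png

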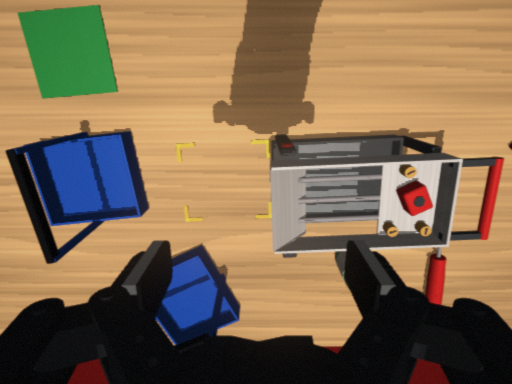

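```bash
python3 - <<'E'
from h import *
im=np.load("pics/w2.npy"); c=cam("wrist")
P=lambda u,v,z:np.round(ray(c,(u,v),z)[:2],1)
m=mask(im,"yellow"); 
for a,b in [((-1,-1),0),((1,-1),0),((-1,1),0),((1,1),0)]:
    ys,xs=np.nonzero(m[135:225,170:280]); s=a[0]*xs+a[1]*ys; i=s.argmax(); print("corner",xs[i]+170,ys[i]+135,P(xs[i]+170,ys[i]+135,0))
for n,x0,x1,y0,y1,z in [("green",0,150,0,110,2),("blue",0,152,120,240,35),("red",470,512,150,245,126)]:
    mm=np.zeros_like(m);mm[y0:y1,x0:x1]=mask(im,n)[y0:y1,x0:x1]
    ys,xs=np.nonzero(mm); pts=np.array([P(x,y,z) for x,y in zip(xs,ys)],np.float32); print(n,cv2.minAreaRect(pts))
g=cv2.cvtColor(im,cv2.COLOR_RGB2GRAY); mm=((g<45)).astype(np.uint8); mm[:, 70:]=0; mm[:140]=0;mm[270:]=0
for b in blobs(mm,30): print(b)
ys,xs=np.nonzero(mm[:,:60]); pts=np.array([P(x,y,142) for x,y in zip(xs,ys)],np.float32); print("bar",cv2.minAreaRect(pts))
cv2.imwrite("pics/z.png",cv2.resize(im[110:270,0:280,::-1],None,fx=2.8,fy=2.8))
E
```

```text
corner 176 144 [ 561.3 -222.5]
corner 268 140 [555.5 -83.4]
corner 186 220 [ 686.4 -216.6]
corner 270 217 [681.3 -79.1]
green ((434.908447265625, -358.9365234375), (109.82408142089844, 110.183837890625), 4.7231011390686035)
blue ((620.295654296875, -350.5067443847656), (157.05551147460938, 167.64646911621094), 7.474608898162842)
red ((605.8905029296875, 168.78860473632812), (100.19381713867188, 14.331939697265625), 2.3984181880950928)
((np.float64(39.8), np.float64(194.3)), 3294, (6, 140, 64, 123))
bar ((600.7223510742188, -345.6800231933594), (54.430381774902344, 149.46795654296875), 78.65805053710938)
```

View pics/z.png

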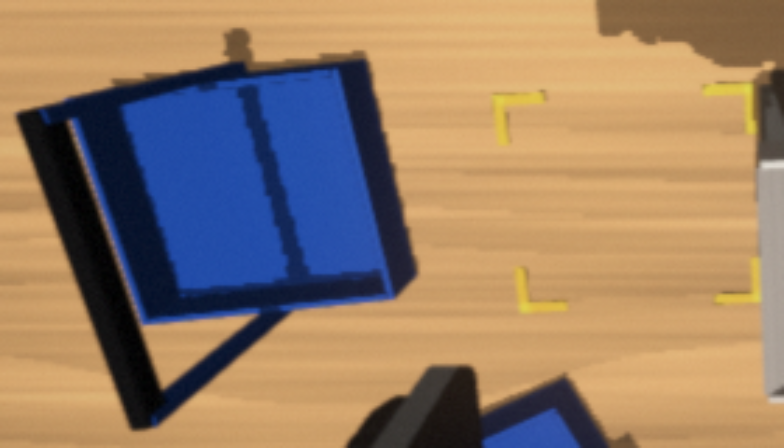

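```bash
python3 - <<'E'
from h import *
c=cam("wrist")
a=ray(c,(6.4,151),142)[:2];b=ray(c,(47.5,263),142)[:2];d=(b-a);L=np.linalg.norm(d);d/=L
print(a,b,L,np.degrees(np.arctan2(d[1],d[0])),(a+b)/2+5*np.array([-d[1],d[0]]))
# inside rim corners & outer right bottom corner
for p,z in [((78/2.8,120/2.8+110),35),((146/2.8,322/2.8+110),35),((390/2.8,298/2.8+110),35),((340/2.8,70/2.8+110),35),((414/2.8,272/2.8+110),0),((367/2.8,60/2.8+110),35)]: print(ray(c,p,z)[:2])
E
```

```text
[ 544.18959324 -361.63409802] [ 677.99643456 -347.08414354] 134.59558670571928 6.20587391199127 [ 610.55250753 -349.38842135]
[ 567.58952524 -422.60728148]
[ 678.78145605 -411.52599949]
[ 664.85874592 -277.39234447]
[ 542.74459214 -287.36762012]
[ 663.75972545 -276.57418769]
[ 537.86299256 -273.39878581]
```

```bash
python3 -c "
from h import *
go([610.5,-349.4,190],3.248)"

```

```text
go [ -1.99 -10.04   5.57] turn -1.03
```

```bash
python3 -m creep '{"jaw":[85,85,85,85,85,85,85,85],"translation":[[-2,-10.04,3],[-2,-10.04,5],[-2,-10.04,5.5],[-2,-10.04,5.5],[-2,-10.04,5.5],[-2,-10.04,5.5],[-2,-10.04,5.5],[-2,-10.04,5.5]],"turn":[-1,-1,-1,-1,-1,-1,-1,-1]}' >/dev/null
python3 - <<'E'
from h import *
where(); im,c=shot('wrist','w3'); np.save("pics/w3.npy",im); go([610.5,-349.4,133],3.248)
g=cv2.cvtColor(im,cv2.COLOR_RGB2GRAY)
for X in [(610.5-60*.994,-349.4-6.4,142),(610.5,-349.4,142),(610.5+60*.994,-349.4+6.4,142)]: print(np.round(proj(c,X)))
E
```

```text
2.87 [ 610.  -352.9  186.2] [ 3.14  -0.006 -3.041] w 84.8 F [-0.9  1.5 -0.9] ff 0.0 q [-0.52  0.55  0.16  1.19 -0.   -0.62]
go [-0.03  0.03  2.22] turn -0.04
[263. 125.]
[263. 225.]
[263. 307.]
```

View pics/w3.png

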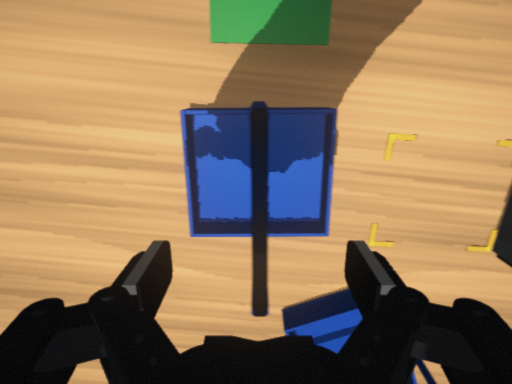

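```bash
python3 -m creep '{"jaw":[85,85,85,85,85,0,0,0],"translation":[[0,0,1],[0,0,2],[0,0,2.2],[0,0,2.2],[0,0,2.2],[0,0,2.2],[0,0,2.2],[0,0,2.2]],"turn":[0,0,0,0,0,0,0,0]}' 80 >/dev/null
python3 -m creep '{"jaw":[0,0,0,0,0,0,0,0],"translation":[[0,0,0],[0,0,0],[0,0,0],[0,0,-0.3],[0,0,-0.6],[0,0,-1.2],[0,0,-1.2],[0,0,-1.2]],"turn":[0,0,0,0,0,0,0,0]}' 80 >/dev/null
python3 - <<'E'
from h import *
where(); th=np.radians(2.4); s=bot.observe()
# dish bar is at TCP; parking centre
go([621.1,-150.4,163],np.pi+np.radians(2.4)); go([621.1,-150.4,133],np.pi+np.radians(2.4))
E
```

```text
4.25 [ 612.1 -350.9  168.7] [-3.140e+00  2.000e-03 -3.038e+00] w 8.0 F [-0.2 -0.6 -3.4] ff 79.5 q [-0.52  0.55  0.12  1.14  0.   -0.62]
go [-1.18  7.94  0.22] turn 0.59
go [-1.18  7.94  1.42] turn 0.59
```

```bash
python3 - <<'E'
from h import *
st=dict(position=np.array([610,-352.9,186.2]),orientation=np.array([3.14,-.006,-3.041])); c=cam("wrist",st)
for p,z in [((259,102),142),((260,315),142),((181,110),35),((336,107),35),((330,236),35),((190,236),35)]: print(p,ray(c,p,z)[:2])
E
```

```text
(259, 102) [ 538.74167064 -359.37794752]
(260, 315) [ 676.73353073 -344.66316701]
(181, 110) [ 555.76352616 -426.86995957]
(336, 107) [ 539.4154072  -290.36619903]
(330, 236) [ 664.65139393 -274.08019426]
(190, 236) [ 678.78095733 -414.78370807]
```

```bash
python3 -m creep '{"jaw":[0,0,0,0,0,0,0,0],"translation":[[-0.1,0.5,0],[-0.3,1.6,0],[-0.5,3,0],[-0.75,4.5,0],[-0.9,6,0],[-1.05,7.2,0],[-1.15,7.8,0],[-1.15,7.94,0]],"turn":[0,0.1,0.2,0.3,0.4,0.5,0.59,0.59]}' 80 >/dev/null
python3 - <<'E'
from h import *
where(); go([621.1,-150.4,133],np.pi+np.radians(2.4))
im,c=shot('wrist','w4')
E
```

```text
4.92 [ 618.8 -146.5  166.7] [ 3.141e+00 -2.000e-03 -3.097e+00] w 8.5 F [ 0.8 -1.2 -3.2] ff 79.4 q [-0.23  0.42 -0.08  1.07 -0.   -0.28]
go [-0.09 -0.16  1.35] turn 0.03
```

View pics/w4.png

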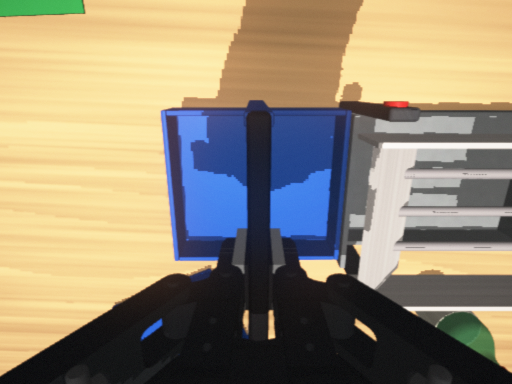

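```bash
python3 -m creep '{"jaw":[0,0,0,0,0,0,0,0],"translation":[[-0.2,-0.16,0],[-0.2,-0.16,0.2],[-0.2,-0.16,0.5],[-0.2,-0.16,0.8],[-0.2,-0.16,1.05],[-0.2,-0.16,1.15],[-0.2,-0.16,1.2],[-0.2,-0.16,1.2]],"turn":[0,0,0,0,0,0,0,0]}' 80
python3 -c "
from h import *
where()"
```

```text
time: 5.63
position: [624.1, -154.7, 137.5]
orientation: [-3.141, -0.001, -3.101]
contact_force: [-2.8, -2.4, 1.3]
width: 0.095
finger_force: 80.2
5.63 [ 624.1 -154.7  137.5] [-3.141e+00 -1.000e-03 -3.101e+00] w 8.1 F [-2.8 -2.4  1.3] ff 80.2 q [-0.24  0.46 -0.1   1.01 -0.   -0.28]
```

```bash
python3 -m creep '{"jaw":[0,0,0,0,0,0,0,0],"translation":[[0,0,-0.15],[0,0.15,-0.15],[0,0.15,-0.15],[0,0.15,-0.15],[0,0.15,0],[0,0.15,0.05],[0,0.15,0.05],[0,0.15,0.05]],"turn":[0,0,0,0,0,0,0,0]}' 80
python3 -m creep '{"jaw":[0,0,0,20,40,85,85,85],"translation":[[0,0,0.05],[0,0,0.05],[0,0,0.05],[0,0,0.05],[0,0,0.05],[0,0,0],[0,0,0],[0,0,0]],"turn":[0,0,0,0,0,0,0,0]}'
python3 -m creep '{"jaw":[85,85,85,85,85,85,85,85],"translation":[[0,0,0],[0,0,0],[0,0,-1],[0,0,-2.5],[0,0,-4],[0,0,-5],[0,0,-6],[0,0,-7]],"turn":[0,0,0,0,0,0,0,0]}'
python3 -c "
from h import *
where(); im,c=shot('wrist','w5');np.save('pics/w5.npy',im)
c=cam('wrist')
print(proj(c,(621,-150,142)),proj(c,(621,-150,4)))
X=np.array([.042,-.999]);Y=np.array([.999,.042]);o=np.array([621.1,-150.4])
for a,b in [(70,62.5),(70,-62.5),(-70,62.5),(-70,-62.5)]:print(proj(c,[*(o+a*X+b*Y),35]))
"
```

```text
time: 6.3
position: [625.3, -150.6, 137.0]
orientation: [-3.14, 0.002, -3.1]
contact_force: [0.3, -2.5, 4.0]
width: 0.1
finger_force: 53.5
time: 6.97
position: [624.3, -150.0, 135.9]
orientation: [3.141, -0.0, -3.1]
contact_force: [0.3, -0.5, 0.1]
width: 0.789
finger_force: 0.0
time: 7.63
position: [624.4, -150.0, 312.8]
orientation: [-3.141, 0.001, -3.1]
contact_force: [0.8, 1.0, -0.6]
width: 0.994
finger_force: 0.0
7.63 [ 624.4 -150.   312.8] [-3.141e+00  1.000e-03 -3.100e+00] w 84.9 F [ 0.8  1.  -0.6] ff 0.0 q [-0.24  0.38  0.19  1.38  0.   -0.28]
[259.04744918 163.04879967] [259.03847415 140.42636025]
[209.57144114 187.91860932]
[204.68909913  96.37581318]
[307.96140554 187.94820167]
[312.85553172  96.30949466]
```

View pics/w5.png

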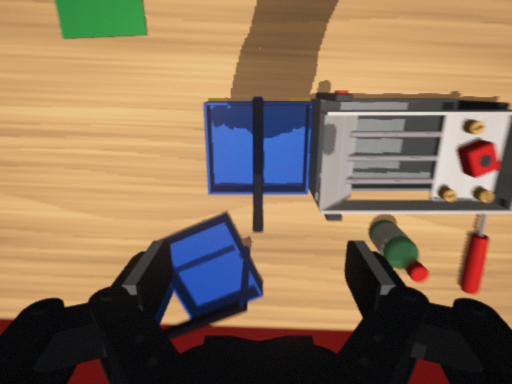

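```bash
python3 - <<'E'
from h import *
where(); im,c=shot('wrist','w6'); where()
m=mask(im,"yellow"); print(blobs(m,3))
b=mask(im,"blue"); b[200:]=0
k=[x for x in blobs(b,200)]; print(k)
P=lambda p,z:np.round(ray(c,p,z)[:2],1)
for x in blobs(m,3): print("y",P(x[0],0), P((x[2][0],x[2][1]),0))
for p in [(205,101),(312,100),(208,195),(309,193.5)]: print(P(p,35))
for p in [(258,98),(258,230)]: print('bar',P(p,142))
for p in [(334,93),(351,92)]: print(P(p,120))
cv2.imwrite("pics/w6c.png",cv2.resize(im[80:210,190:512,::-1],None,fx=2.48,fy=2.48))
E
```

```text
7.68 [ 626.1 -150.4  318.3] [-3.14   0.007 -3.1  ] w 84.9 F [-0.  -0.   3.1] ff 0.0 q [-0.24  0.38  0.2   1.38  0.   -0.28]
7.73 [ 626.4 -150.5  316.2] [-3.14   0.007 -3.1  ] w 85.2 F [0.9 0.3 0.1] ff 0.0 q [-0.24  0.38  0.2   1.38  0.   -0.28]
[]
[((np.float64(232.7), np.float64(143.3)), 3375, (206, 100, 49, 90)), ((np.float64(285.9), np.float64(141.4)), 3877, (263, 100, 49, 90))]
[ 567.4 -222.6]
[560.3 -83.8]
[ 697.3 -220. ]
[688.9 -75.6]
bar [ 557.3 -153.7]
bar [ 696.5 -148. ]
[549.9 -76.5]
[548.2 -59.4]
```

View pics/w6c.png

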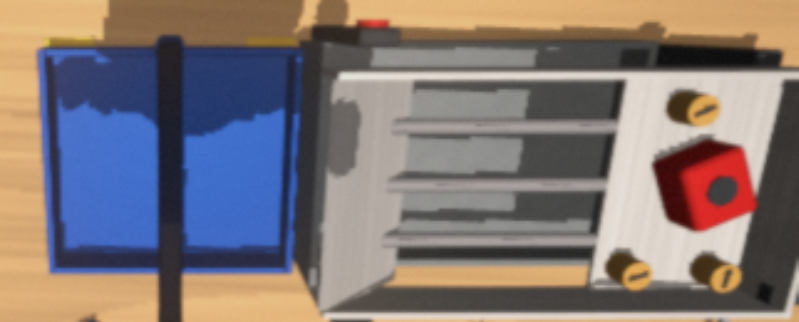

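```bash
python3 -m creep '{"jaw":[85,85,85,85,85,85,0,0],"translation":[[0,0,1.5],[0,0,3],[0,0,4.5],[0,0,6],[0,0,6.7],[0,0,7.0],[0,0,7.0],[0,0,7.0]],"turn":[0,0,0,0,0,0,0,0]}' 80 >/dev/null
python3 -m creep '{"jaw":[0,0,0,0,0,0,0,0],"translation":[[0,0,0],[0,0,0],[0,0,0],[0,0,0],[0,0,-0.2],[0,0,-0.3],[0.1,0,-0.3],[0.24,0,-0.3]],"turn":[0,0,0,0,0,0,0,0]}' 80 
python3 -m creep '{"jaw":[0,0,0,0,0,20,40,85],"translation":[[0,0,0],[0,0,0],[0,0,0.15],[0,0,0.3],[0,0,0.35],[0,0,0.35],[0,0,0.35],[0,0,0.35]],"turn":[0,0,0,0,0,0,0,0]}'
python3 -m creep '{"jaw":[85,85,85,85,85,85,85,85],"translation":[[0,0,0],[0,0,0],[0,0,-1],[0,0,-2.5],[0,0,-4],[0,0,-5],[0,0,-6],[0,0,-7]],"turn":[0,0,0,0,0,0,0,0]}'
python3 - <<'E'
from h import *
import time
bot.snapshot("top"); im,c=shot('wrist','w7'); where()
b=mask(im,"blue"); b[200:]=0; print(blobs(b,200))
print(blobs(mask(im,"yellow"),3))
t=bot.snapshot("top"); np.save("pics/t1.npy",t); ct=cam("top")
for n,z in [("red",12),("brass",7)]:
  for b in blobs(mask(t,n),3):
    if b[0][1]>200 and b[0][0]<205 and b[0][0]>100: print(n,b,np.round(ray(ct,b[0],z)[:2]))
go([566,298,300])
E
```

```text
time: 9.07
position: [618.5, -150.3, 143.8]
orientation: [-3.142, 0.0, -3.1]
contact_force: [-0.1, 0.0, -3.0]
width: 0.099
finger_force: 79.6
time: 9.73
position: [618.7, -150.4, 134.9]
orientation: [-3.141, 0.0, -3.1]
contact_force: [-0.7, -0.8, 0.1]
width: 0.508
finger_force: 0.0
time: 10.4
position: [618.5, -150.3, 311.4]
orientation: [-3.141, 0.0, -3.1]
contact_force: [0.6, 0.1, -0.4]
width: 1.0
finger_force: 0.0
10.5 [ 620.5 -150.8  314.8] [-3.14   0.007 -3.1  ] w 84.9 F [1.  0.3 0.8] ff 0.0 q [-0.24  0.37  0.18  1.37  0.   -0.28]
[((np.float64(233.1), np.float64(143.2)), 3391, (206, 99, 49, 91)), ((np.float64(286.4), np.float64(141.5)), 3916, (263, 100, 50, 90))]
[]
red ((np.float64(157.6), np.float64(211.6)), 37, (153, 208, 9, 8)) [568. 395.]
red ((np.float64(184.9), np.float64(211.5)), 35, (180, 208, 10, 8)) [566. 297.]
red ((np.float64(154.0), np.float64(242.7)), 40, (149, 239, 10, 8)) [459. 408.]
go [ 1.41 18.02  0.46] turn None
```

```bash
python3 -m creep '{"jaw":[85,85,85,85,85,85,85,85],"translation":[[0.7,2.5,0.25],[1.4,5,0.25],[2.1,7.5,0.25],[2.8,10.1,0.25],[2.8,10.1,0.25],[3.8,11.6,0.5],[3.8,12.8,0.5],[3.8,12.8,0.5]],"turn":[0,0,0,0,0,0,0,0]}' >/dev/null
python3 -m creep '{"jaw":[85,85,85,85,85,85,85,85],"translation":[[0.5,1.5,0],[1,3,0],[1.5,4.5,0],[1.8,6,0],[1.8,7,0],[1.8,7.4,0],[1.8,7.4,0],[1.8,7.4,0]],"turn":[0,0,0,0,0,0,0,0]}' >/dev/null
cat >> h.py <<'E'
def rects(im,c,col,z,box=None,amin=60):
    m=mask(im,col)
    if box: k=np.zeros_like(m); k[box[1]:box[3],box[0]:box[2]]=1; m=m*k
    cs,_=cv2.findContours(m,cv2.RETR_EXTERNAL,cv2.CHAIN_APPROX_NONE)
    for q in cs:
        if cv2.contourArea(q)<amin: continue
        p=np.array([ray(c,x[0],z)[:2] for x in q],np.float32); r=cv2.minAreaRect(p)
        print(col,np.round(q[:,0].mean(0)),"ctr",np.round(r[0],1),"size",np.round(r[1],1),"ang",round(r[2],1))
E
python3 - <<'E'
from h import *
bot.snapshot("top"); im,c=shot('wrist','w8'); where(); np.save("pics/w8.npy",im)
rects(im,c,"red",24); rects(im,c,"brass",8,amin=15)
E
```

```text
11.98 [458.2 345.7 296.9] [-3.140e+00 -1.000e-03 -3.102e+00] w 85.2 F [-0.5 -1.4  0.1] ff 0.0 q [ 0.65  0.25 -0.02  1.3  -0.    0.61]
red [167. 330.] ctr [760.6 206.7] size [42.5 17.4] ang 6.0
red [ 31. 285.] ctr [681.7   3.4] size [43.6 38.8] ang 28.5
red [101. 268.] ctr [648.4 114.7] size [71.5 18.3] ang 2.0
red [289. 226.] ctr [565.3 393.9] size [27.2 31.1] ang 70.8
red [222. 222.] ctr [562.4 297.9] size [31.  27.8] ang 52.4
red [304. 151.] ctr [455.5 406.1] size [28.2 31. ] ang 18.5
brass [ 84. 376.] ctr [883.4  49.8] size [34.  19.5] ang 21.9
brass [430. 370.] ctr [842.4 664.1] size [40.3 17.2] ang 85.9
brass [ 91. 368.] ctr [864.9  65.9] size [16.2 30.9] ang 2.5
brass [ 25. 306.] ctr [734.2 -27.9] size [ 9.1 38.3] ang 39.6
brass [260. 301.] ctr [715.1 358.2] size [93.4 38.1] ang 5.2
brass [ 23. 257.] ctr [645.4 -12.7] size [12.4 25.8] ang 2.4
brass [501. 173.] ctr [478.3 689.6] size [ 8.8 30.7] ang 2.4
brass [228. 150.] ctr [461.7 302.8] size [16.5 18. ] ang 46.4
brass [259. 135.] ctr [438.2 347.1] size [7.  8.5] ang 80.9
brass [  5. 129.] ctr [445.5   1.4] size [12.1 16.7] ang
[... 1576 characters left out ...]
3.2] size [11.7 11.5] ang 18.4
brass [116.  14.] ctr [299.  164.7] size [27.   7.9] ang 75.2
brass [80. 14.] ctr [302.3 122.4] size [10.1 16. ] ang 15.9
brass [144.  15.] ctr [299.2 199. ] size [14.  10.9] ang 69.9
brass [43. 10.] ctr [298.5  77.5] size [12.3  7.7] ang 83.6
brass [56. 11.] ctr [299.4  93.2] size [10.6 12.7] ang 6.6
brass [482.  14.] ctr [277.9 606.9] size [99.2 36.3] ang 72.9
brass [431.   6.] ctr [274.9 547.7] size [11.7 19.4] ang 2.3
brass [411.   2.] ctr [273.2 522.2] size [ 6.4 19.1] ang 2.3
brass [236.   7.] ctr [285.8 312.1] size [14.9  9.3] ang 64.2
brass [158.   9.] ctr [290.8 216.6] size [17.1 19.5] ang 83.0
brass [26. 21.] ctr [311.1  58.7] size [44.9 81.9] ang 2.3
```

View pics/w8.png

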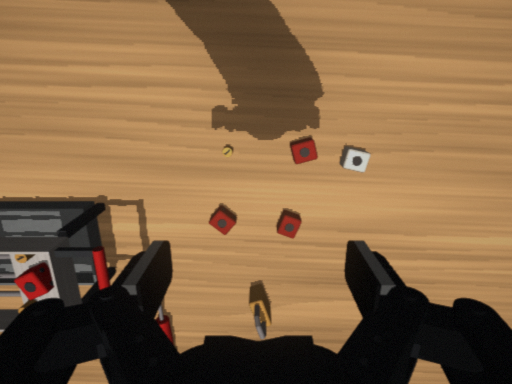

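```bash
cat >> h.py <<'E'
SO=np.array([617.4,-62.5]);SX=np.array([.042,-.999]);SY=np.array([.999,.042])
def pan(x,y): return SO+SX*(x-150)+SY*y
def topan(w): d=np.asarray(w[:2])-SO; return np.round([d@SX+150,d@SY],0)
SYAW=np.pi+np.radians(2.4)
E
python3 - <<'E'
from h import *
st=dict(position=np.array([561.5,-99.4,329.3]),orientation=np.array([3.141,-.001,3.139])); c=cam("wrist",st)
for p in [(409,171),(390,230),(424,230)]: print("core",topan(ray(c,p,116)))
print("p1",topan(ray(c,(414,199),120)), "bar",ray(c,(490,198),124), pan(-85,0))
go([565.3,393.9,60],np.radians(160.8)); go([565.3,393.9,22],np.radians(160.8))
E
```

```text
core [ 11. -38.]
core [26. 36.]
core [-16.  38.]
p1 [ 3. -5.] bar [604.15155806 169.83373983 124.        ] [607.53  172.265]
go [-4.36  1.77  9.47] turn 3.58
go [-4.36  1.77 10.99] turn 3.58
```

```bash
python3 -m creep '{"jaw":[85,85,85,85,85,85,85,85],"translation":[[-1,0.4,2.5],[-2,0.8,4.5],[-3,1.2,6.5],[-4,1.6,8],[-4.36,1.77,9],[-4.36,1.77,9.4],[-4.36,1.77,9.4],[-4.36,1.77,9.4]],"turn":[1,2,3,3.58,3.58,3.58,3.58,3.58]}' >/dev/null
python3 - <<'E'
from h import *
bot.snapshot("top"); im,c=shot('wrist','w9'); where()
rects(im,c,"red",24,amin=200); go([565.3,393.9,22],np.radians(160.8))
E
```

```text
12.75 [565.3 394.8  63.4] [-3.141 -0.     2.807] w 85.1 F [ 0.1 -0.2  0.6] ff 0.0 q [ 0.61  0.6  -0.05  0.92 -0.    0.94]
red [105. 268.] ctr [561.1 296.6] size [22.7 29.3] ang 51.8
red [261. 222.] ctr [563.2 396.4] size [26.5 36.4] ang 70.9
red [212.  30.] ctr [457.2 407.6] size [27.1 31.1] ang 17.3
go [-0.01 -0.03  1.66] turn 0.0
```

```bash
python3 -m creep '{"jaw":[85,85,85,85,85,0,0,0],"translation":[[0,0,0.8],[0,0,1.4],[0,0,1.65],[0,0,1.65],[0,0,1.65],[0,0,1.65],[0,0,1.65],[0,0,1.65]],"turn":[0,0,0,0,0,0,0,0]}' 60 >/dev/null
python3 -m creep '{"jaw":[0,0,0,0,0,0,0,0],"translation":[[0,0,0],[0,0,0],[0,0,-0.5],[0,0,-1.5],[0,0,-3],[0,0,-4.5],[0,0,-6],[0,0,-6]],"turn":[0,0,0,0,0,0,0,0]}' 
python3 - <<'E'
from h import *
where(); p=pan(60,-26); print(p); go([*p,180],SYAW)
p=pan(60,26);print(p)
E
```

```text
time: 14.08
position: [568.7, 398.5, 181.2]
orientation: [3.131, 0.008, 2.808]
contact_force: [0.9, 0.8, 0.8]
width: 0.312
finger_force: 60.0
14.08 [568.7 398.5 181.2] [3.131 0.008 2.808] w 26.7 F [0.9 0.8 0.8] ff 60.0 q [0.61 0.51 0.09 1.13 0.   0.94]
[587.646  26.318]
go [ -5.59 -13.82  -0.05] turn -3.58
[639.594  28.502]
```

```bash
python3 -m creep '{"jaw":[0,0,0,0,0,0,0,0],"translation":[[-0.4,-1,0],[-1,-2.5,0],[-1.6,-4,0],[-2.2,-5.5,0],[-2.8,-7,0],[-3.5,-8.5,0],[-4.1,-10,0],[-4.7,-11.5,0]],"turn":[0,-0.8,-1.6,-2.4,-3,-3.58,-3.58,-3.58]}' >/dev/null
python3 -m creep '{"jaw":[0,0,0,0,0,0,0,0],"translation":[[0,0,0],[0,0,0],[0,0,0],[0,0,0],[0,0,0],[0,0,0],[0,0,0],[0,0,0]],"turn":[0,0,0,0,0,0,0,0]}' >/dev/null
python3 - <<'E'
from h import *
where(); p=pan(60,-26); go([*p,127],SYAW)
E
```

```text
15.42 [582.   86.6 171.2] [-3.142 -0.    -3.099] w 26.6 F [ 0.6 -0.  -0.1] ff 59.9 q [ 0.15  0.33 -0.2   1.03 -0.    0.11]
go [-0.12 -2.42  1.77] turn 0.01
```

```bash
python3 -m creep '{"jaw":[0,0,0,0,0,0,0,0],"translation":[[0,-1,0],[-0.1,-2,0],[-0.1,-2.4,0.2],[-0.1,-2.4,0.7],[-0.1,-2.4,1.2],[-0.1,-2.4,1.6],[-0.1,-2.4,1.75],[-0.1,-2.4,1.75]],"turn":[0,0,0,0,0,0,0,0]}'
python3 -m creep '{"jaw":[15,30,50,50,50,50,50,50],"translation":[[0,0,0],[0,0,0],[0,0,0],[0,0,0],[0,0,-0.8],[0,0,-1.8],[0,0,-2.8],[0,0,-3.2]],"turn":[0,0,0,0,0,0,0,0]}'
python3 - <<'E'
from h import *
bot.snapshot("top"); im,c=shot('wrist','w10'); where()
go([562,297.5,180],np.radians(142))
E
```

```text
time: 16.08
position: [586.1, 26.3, 126.2]
orientation: [3.141, -0.002, -3.1]
contact_force: [-1.4, -0.3, 0.0]
width: 0.314
finger_force: 59.9
time: 16.75
position: [588.8, 26.1, 211.4]
orientation: [3.142, 0.005, -3.1]
contact_force: [1.2, 0.1, 0.6]
width: 0.578
finger_force: 0.0
16.85 [588.8  26.2 210. ] [ 3.142  0.005 -3.1  ] w 50.1 F [ 0.7  0.1 -0.4] ff 0.0 q [ 0.04  0.31 -0.15  1.11  0.    0.  ]
go [ 0.63 10.89  1.2 ] turn 6.73
```

View pics/w10.png

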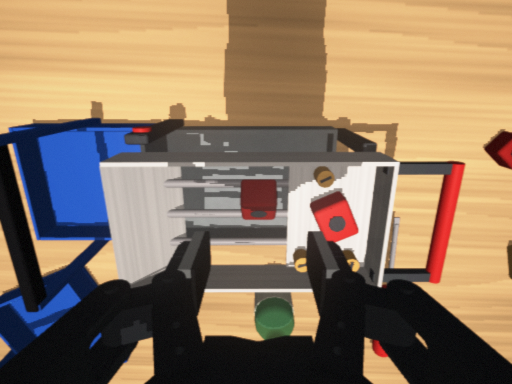

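```bash
python3 - <<'E'
from h import *
c=cam("wrist")
for p,z in [((250,160),132),((250,288),132),((258,196),124),((457,165),124),((435,280),124),((446,222),126)]: X=ray(c,p,z); print(p,np.round(X[:2]),topan(X))
E
```

```text
(250, 160) [558.  19.] [ 66. -56.]
(250, 288) [661.  23.] [67. 47.]
(258, 196) [586.  26.] [ 60. -27.]
(457, 165) [557. 167.] [-82. -51.]
(435, 280) [653. 173.] [-84.  45.]
(446, 222) [601. 168.] [-81.  -7.]
```

```bash
python3 -m creep '{"jaw":[50,50,50,50,50,60,70,85],"translation":[[0,1,0],[0.1,2.5,0],[0.2,4,0],[0.3,5.5,0],[0.4,7,0],[0.5,8.5,0.3],[0.6,10,0.6],[0.63,10.9,1.2]],"turn":[0.8,1.7,2.6,3.5,4.4,5.3,6.2,6.73]}' >/dev/null
python3 -m creep '{"jaw":[85,85,85,85,85,85,85,85],"translation":[[0,0,0.5],[0,0,1.5],[0,0,2.5],[0,0,3.5],[0,0,4.0],[0,0,4.0],[0,0,4.0],[0,0,4.0]],"turn":[0,0,0,0,0,0,0,0]}' >/dev/null
python3 - <<'E'
from h import *
bot.snapshot("top"); im,c=shot('wrist','w11'); where()
rects(im,c,"red",24,amin=200); go([562,297.5,22],np.radians(142))
E
```

```text
18.28 [561.3 298.2  79.2] [3.139e+00 1.000e-03 2.478e+00] w 85.0 F [ 1.5 -0.7 -0.3] ff 0.0 q [ 0.49  0.49 -0.2   0.88  0.    1.15]
red [261. 216.] ctr [562.3 299.4] size [30.2 29.3] ang 51.9
go [-0.04 -0.01  2.29] turn -0.0
```

```bash
sed -i 's/SO=np.array(\[617.4,-62.5\])/SO=np.array([614.0,-64.5])/' h.py
python3 -m creep '{"jaw":[85,85,85,85,85,0,0,0],"translation":[[0,0,0.8],[0,0,1.6],[0,0,2.2],[0,0,2.28],[0,0,2.28],[0,0,2.28],[0,0,2.28],[0,0,2.28]],"turn":[0,0,0,0,0,0,0,0]}' 60 >/dev/null
python3 -m creep '{"jaw":[0,0,0,0,0,0,0,0],"translation":[[0,0,0],[0,0,0],[0,0,-0.5],[0,0,-1.5],[0,0,-3],[0,0,-4.5],[0,0,-6],[0,0,-6]],"turn":[0,0,0,0,0,0,0,0]}' 
python3 - <<'E'
from h import *
where(); p=pan(60,26); print(p); go([*p,180],SYAW)
E
```

```text
time: 19.62
position: [563.9, 299.7, 180.1]
orientation: [3.13, 0.005, 2.478]
contact_force: [1.7, 0.3, -0.5]
width: 0.362
finger_force: 59.9
19.62 [563.9 299.7 180.1] [3.13  0.005 2.478] w 30.9 F [ 1.7  0.3 -0.5] ff 59.9 q [ 0.49  0.41 -0.07  1.08 -0.    1.15]
[636.194  26.502]
go [-9.01 -6.83 -0.03] turn -6.73
```

```bash
python3 -m creep '{"jaw":[0,0,0,0,0,0,0,0],"translation":[[-0.6,-0.5,0],[-1.8,-1.4,0],[-3.1,-2.4,0],[-4.4,-3.4,0],[-5.7,-4.3,0],[-7,-5.3,0],[-8.2,-6.3,0],[-9,-6.8,0]],"turn":[-0.6,-1.5,-2.4,-3.3,-4.2,-5.1,-6.0,-6.73]}' >/dev/null
python3 -m creep '{"jaw":[0,0,0,0,0,0,0,0],"translation":[[0,0,0],[0,0,0],[0,0,0],[0,0,0.7],[0,0,1.4],[0,0,1.8],[0,0,1.8],[0,0,1.8]],"turn":[0,0,0,0,0,0,0,0]}' 
python3 - <<'E'
from h import *
where(); p=pan(60,26); go([*p,127],SYAW)
E
```

```text
time: 20.95
position: [631.9, 26.1, 125.2]
orientation: [3.141, -0.002, -3.099]
contact_force: [0.5, 1.0, 0.3]
width: 0.359
finger_force: 59.8
20.95 [631.9  26.1 125.2] [ 3.141e+00 -2.000e-03 -3.099e+00] w 30.6 F [0.5 1.  0.3] ff 59.8 q [ 0.04  0.45 -0.15  0.98  0.   -0.  ]
go [-0.17  0.01 -0.07] turn 0.01
```

Good; release and go for C at (457,407.5).

```bash
python3 -m creep '{"jaw":[15,30,50,50,50,50,50,50],"translation":[[0,0,0],[0,0,0],[0,0,0],[0,0,0],[0,0,-0.8],[0,0,-1.8],[0,0,-2.8],[0,0,-3.2]],"turn":[0,0,0,0,0,0,0,0]}' >/dev/null
python3 - <<'E'
from h import *
t=bot.snapshot("top"); ct=cam("top")
for b in blobs(mask(t,"red"),3):
    if b[0][1]>180 and 100<b[0][0]<300: print(b,np.round(ray(ct,b[0],12)[:2]))
im,c=shot('wrist','w12'); where()
rects(im,c,"red",124,amin=150)
go([456.5,407.5,190],np.radians(108))
E
```

```text
((np.float64(217.3), np.float64(196.4)), 75, (216, 182, 4, 28)) [616. 181.]
((np.float64(241.7), np.float64(195.4)), 19, (239, 192, 7, 8)) [617.  93.]
((np.float64(154.1), np.float64(242.8)), 38, (150, 239, 9, 8)) [458. 408.]
21.72 [634.4  25.1 208.2] [-3.142  0.005 -3.1  ] w 50.3 F [ 0.5 -0.2 -0.6] ff 0.0 q [ 0.04  0.39 -0.03  1.14 -0.   -0.  ]
red [386. 379.] ctr [807.3 150.3] size [11.1 43. ] ang 2.4
red [132. 375.] ctr [812.5 -85.3] size [20.7 44. ] ang 2.4
red [281. 317.] ctr [741.6  49.7] size [30.3 19.7] ang 3.1
red [393. 270.] ctr [692.9 137.9] size [29.9 17.3] ang 2.5
red [345. 164.] ctr [606.8  86.2] size [31.4 26.6] ang 27.2
red [260. 164.] ctr [609.3  25.2] size [62.6 29.2] ang 0.4
red [462. 164.] ctr [607.3 169.2] size [100.   13.7] ang 2.5
go [ 6.48 15.58  0.7 ] turn 12.39
```

```bash
python3 -m creep '{"jaw":[85,85,85,85,85,85,85,85],"translation":[[0.3,1.3,0],[0.9,2.8,0],[1.5,4.3,0],[2.1,5.8,0],[2.8,7.3,0],[3.4,8.8,0],[4,10.3,0],[4.6,11.6,0]],"turn":[0.8,1.7,2.6,3.5,4.4,5.3,6.2,7]}' >/dev/null
python3 -c "
from h import *
go([456.5,407.5,100],np.radians(108))"
```

```text
go [3.9  1.73 4.15] turn 5.36
```

```bash
python3 -m creep '{"jaw":[85,85,85,85,85,85,85,85],"translation":[[0.6,0.3,0.2],[1.4,0.6,0.7],[2.2,1,1.5],[3,1.3,2.5],[3.6,1.6,3.5],[3.9,1.73,4.15],[3.9,1.73,4.15],[3.9,1.73,4.15]],"turn":[0.8,1.7,2.6,3.5,4.4,5.36,5.36,5.36]}' >/dev/null
python3 - <<'E'
from h import *
bot.snapshot("top"); im,c=shot('wrist','w13'); where()
rects(im,c,"red",24,amin=200); go([456.5,407.5,22],np.radians(108))
E
```

```text
23.15 [458.8 405.2 102.3] [3.141 0.    1.89 ] w 84.9 F [ 0.4 -0.4  0.3] ff 0.0 q [ 0.72  0.43 -0.23  0.91 -0.    1.97]
red [258. 197.] ctr [456.2 409.4] size [26.9 33.2] ang 18.4
go [ 0.11 -0.06  3.21] turn 0.05
```

```bash
python3 -m creep '{"jaw":[85,85,85,85,85,0,0,0],"translation":[[0.1,-0.06,1],[0.1,-0.06,2.2],[0.1,-0.06,3],[0.1,-0.06,3.2],[0.1,-0.06,3.2],[0.1,-0.06,3.2],[0.1,-0.06,3.2],[0.1,-0.06,3.2]],"turn":[0,0,0,0,0,0,0,0]}' 60 >/dev/null
python3 -m creep '{"jaw":[0,0,0,0,0,0,0,0],"translation":[[0,0,0],[0,0,0],[0,0,-0.5],[0,0,-1.5],[0,0,-3],[0,0,-4.5],[0,0,-6],[0,0,-6.3]],"turn":[0,0,0,0,0,0,0,0]}' 
python3 - <<'E'
from h import *
where(); p=pan(97,0); print(p); go([*p,180],SYAW)
E
```

```text
time: 24.48
position: [458.5, 409.8, 187.3]
orientation: [3.132, -0.004, 1.889]
contact_force: [0.4, 1.2, 0.0]
width: 0.311
finger_force: 59.6
24.48 [458.5 409.8 187.3] [ 3.132 -0.004  1.889] w 26.6 F [0.4 1.2 0. ] ff 59.6 q [ 0.73  0.36 -0.12  1.07 -0.    1.98]
[611.774 -11.553]
go [-17.93   0.55   0.23] turn -12.36
```

```bash
python3 -m creep '{"jaw":[0,0,0,0,0,0,0,0],"translation":[[-1,0,0],[-2.5,0,0],[-4,0.1,0],[-5.5,0.2,0],[-7,0.2,0],[-8.5,0.3,0],[-10,0.3,0],[-11.5,0.3,0]],"turn":[-0.8,-1.7,-2.6,-3.5,-4.4,-5.3,-6.2,-7]}' >/dev/null
python3 -c "
from h import *
where();go([*pan(97,0),180],SYAW)"
```

```text
25.15 [553.2 135.  179.8] [3.141 0.    2.627] w 27.0 F [ 0.7  0.1 -1.1] ff 59.6 q [ 0.24  0.29 -0.24  1.04 -0.    0.75]
go [-4.93 -3.95 -0.01] turn -5.32
```

```bash
python3 -m creep '{"jaw":[0,0,0,0,0,0,0,0],"translation":[[-1,-0.8,0],[-2,-1.6,0],[-3,-2.4,0],[-4,-3.2,0],[-4.6,-3.7,0],[-4.93,-3.95,0],[-4.93,-3.95,0],[-4.93,-3.95,0]],"turn":[-0.8,-1.7,-2.6,-3.5,-4.4,-5.32,-5.32,-5.32]}' >/dev/null
python3 -m creep '{"jaw":[0,0,0,0,0,0,0,0],"translation":[[0,0,0],[0,0,0],[0,0,0.7],[0,0,1.4],[0,0,1.9],[0,0,2.1],[0,0,2.1],[0,0,2.1]],"turn":[0,0,0,0,0,0,0,0]}' 
python3 - <<'E'
from h import *
where(); go([*pan(97,0),127],SYAW)
E
```

```text
time: 26.48
position: [610.9, -9.7, 129.5]
orientation: [-3.14, 0.002, -3.104]
contact_force: [-5.8, -1.8, 16.7]
width: 0.309
finger_force: 73.7
26.48 [610.9  -9.7 129.5] [-3.140e+00  2.000e-03 -3.104e+00] w 26.4 F [-5.8 -1.8 16.7] ff 73.7 q [-0.02  0.4  -0.2   0.96 -0.   -0.05]
go [-0.03 -0.08  0.1 ] turn -0.04
```

```bash
python3 -m creep '{"jaw":[0,0,15,30,45,45,45,45],"translation":[[0,0,-0.15],[0,0,-0.15],[0,0,-0.15],[0,0,-0.15],[0,0,-0.15],[0,0,-1.5],[0,0,-2.5],[0,0,-3.4]],"turn":[0,0,0,0,0,0,0,0]}' 
python3 - <<'E'
from h import *
bot.snapshot("top")
im,c=shot('wrist','w14'); where()
rects(im,c,"red",124,amin=150)
go([461.5,302.5,190],np.radians(180))
E
```

```text
time: 27.15
position: [610.8, -9.8, 212.4]
orientation: [3.141, -0.001, -3.104]
contact_force: [1.5, 0.0, -0.1]
width: 0.528
finger_force: 0.0
27.25 [613.3  -9.9 215.5] [ 3.142  0.006 -3.104] w 45.5 F [ 0.2 -0.  -0.5] ff 0.0 q [-0.02  0.35 -0.08  1.14  0.   -0.05]
red [132. 379.] ctr [ 803.  -122.9] size [11.4 38.4] ang 2.2
red [419. 280.] ctr [685.7 127.4] size [28.6 17.2] ang 5.6
red [381. 189.] ctr [605.1  83.6] size [37.4 28.8] ang 27.0
red [258. 178.] ctr [599.8  -9.6] size [33.7 25.8] ang 2.1
red [309. 190.] ctr [608.7  29.7] size [32.6 64.4] ang 88.9
red [493. 193.] ctr [607.7 168.8] size [100.6  14.5] ang 2.4
go [ 5.61 12.71  0.99] turn 0.36
```

View pics/w14.png

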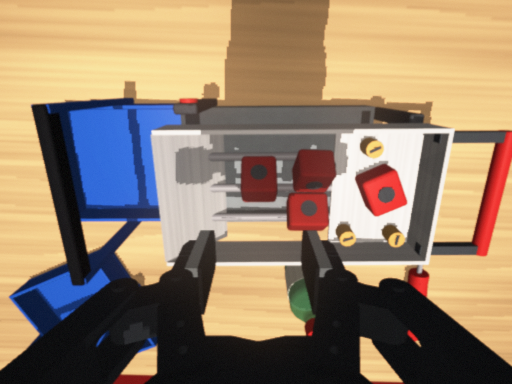

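```bash
python3 -m creep '{"jaw":[85,85,85,85,85,85,85,85],"translation":[[0.5,1.1,0],[1.1,2.5,0],[1.7,3.9,0],[2.3,5.3,0],[2.9,6.7,0],[3.5,8.1,0],[4.1,9.5,0],[4.7,10.7,0]],"turn":[0,0,0,0,0,0,0,0]}' >/dev/null
python3 -m creep '{"jaw":[85,85,85,85,85,85,85,85],"translation":[[0.4,1,1],[0.8,1.9,2.5],[0.9,2,4],[0.9,2,4.5],[0.9,2,4.6],[0.9,2,4.6],[0.9,2,4.6],[0.9,2,4.6]],"turn":[0,0,0,0,0,0,0,0]}' >/dev/null
python3 - <<'E'
from h import *
bot.snapshot("top"); im,c=shot('wrist','w15'); where()
u=proj(c,(461.5,302.5,8)); print(u); b=(int(u[0]-45),int(u[1]-45),int(u[0]+45),int(u[1]+45))
rects(im,c,"brass",12,box=b,amin=30); go([461.5,302.5,22]); cv2.imwrite("pics/z2.png",cv2.resize(im[max(b[1],0):b[3],b[0]:b[2],::-1],None,fx=4,fy=4))
E
```

```text
28.68 [460.5 302.3  98.3] [ 3.140e+00  2.000e-03 -3.105e+00] w 85.3 F [ 1.3 -0.1 -0.2] ff 0.0 q [ 0.58  0.33 -0.39  0.85  0.    0.54]
[257.92328604 198.43024105]
brass [262. 197.] ctr [459.4 305.4] size [21.1 25.4] ang 48.4
brass [225. 181.] ctr [447.5 278.9] size [16.7  9.1] ang 27.3
go [-0.03  0.    3.05] turn None
```

View pics/z2.png

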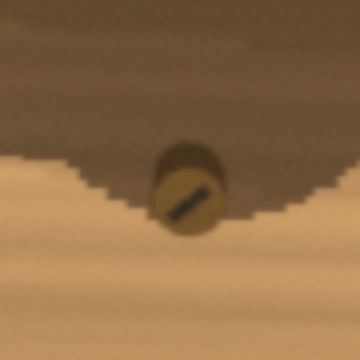

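```bash
python3 -m creep '{"jaw":[85,85,85,85,85,0,0,0],"translation":[[0,0.05,1],[0,0.05,2.2],[0,0.05,2.9],[0,0.05,3],[0,0.05,3],[0,0.05,3],[0,0.05,3],[0,0.05,3]],"turn":[0,0,0,0,0,0,0,0]}' 40 >/dev/null
python3 -m creep '{"jaw":[0,0,0,0,0,0,0,0],"translation":[[0,0,0],[0,0,0],[0,0,0],[0,0,-0.5],[0,0,-2],[0,0,-3.5],[0,0,-5],[0,0,-6.3]],"turn":[0,0,0,0,0,0,0,0]}' 
python3 - <<'E'
from h import *
where(); p=pan(-14,0); print(p); go([*p,180],SYAW)
st=dict(position=np.array([613.3,-9.9,215.5]),orientation=np.array([3.142,.004,-3.104])); c=cam("wrist",st)
for q,z in [((373,148),116),((347,235),116),((397,237),116),((385,194),124),((429,190),110),((340,190),100)]: print(q,topan(ray(c,q,z)))
E
```

```text
time: 30.02
position: [459.2, 303.2, 181.7]
orientation: [3.141, 0.001, -3.104]
contact_force: [0.5, 0.4, 0.3]
width: 0.141
finger_force: 39.0
30.02 [459.2 303.2 181.7] [ 3.141e+00  1.000e-03 -3.104e+00] w 12.0 F [0.5 0.4 0.3] ff 39.0 q [ 0.58  0.26 -0.28  1.03  0.    0.55]
[607.112  99.336]
go [-5.61 -8.37  0.07] turn -0.04
(373, 148) [  9. -34.]
(347, 235) [23. 38.]
(397, 237) [-19.  40.]
(385, 194) [-1. -0.]
(429, 190) [-42.   2.]
(340, 190) [27.  5.]
```

```bash
python3 -m creep '{"jaw":[0,0,0,0,0,0,0,0],"translation":[[-0.6,-0.9,0],[-1.5,-2.2,0],[-2.3,-3.5,0],[-3.2,-4.8,0],[-4,-6.1,0],[-4.3,-7.4,0],[-4.3,-8.4,0],[-4.3,-8.4,0]],"turn":[0,0,0,0,0,0,0,0]}' >/dev/null
python3 -m creep '{"jaw":[0,0,0,0,0,0,0,0],"translation":[[0,0,0],[0,0,0],[0,0,0],[0,0,0],[0,0,0],[0,0,0],[0,0,0],[0,0,0]],"turn":[0,0,0,0,0,0,0,0]}' >/dev/null
python3 -c "
from h import *
where(); go([*pan(-8,-34),138],SYAW)"
```

```text
31.35 [574.3  97.7 179.3] [-3.142  0.    -3.104] w 11.7 F [-0.1 -0.1 -0.3] ff 39.1 q [ 0.17  0.32 -0.21  1.05 -0.    0.13]
go [ 0.04 -0.23  1.65] turn -0.04
```

```bash
python3 -m creep '{"jaw":[0,0,0,0,0,0,0,0],"translation":[[0,-0.2,0],[0,-0.23,0.3],[0,-0.23,0.8],[0,-0.23,1.3],[0,-0.23,1.6],[0,-0.23,1.65],[0,-0.23,1.65],[0,-0.23,1.65]],"turn":[0,0,0,0,0,0,0,0]}'
python3 -m creep '{"jaw":[14,18,22,26,26,26,26,26],"translation":[[0,0,0],[0,0,0],[0,0,0],[0,0,0],[0,0,-0.8],[0,0,-1.8],[0,0,-2.8],[0,0,-3.5]],"turn":[0,0,0,0,0,0,0,0]}'
python3 - <<'E'
from h import *
bot.snapshot("top")
im,c=shot('wrist','w16'); where()
rects(im,c,"red",124,amin=150); rects(im,c,"red",126,amin=800); go([*pan(-85,0),180],SYAW)
t=bot.snapshot("top"); ct=cam("top")
for b in blobs(mask(t,"red"),3):
    if b[0][1]>180 and 100<b[0][0]<215: print(b)
E
```

```text
time: 32.02
position: [574.8, 91.5, 138.3]
orientation: [3.142, 0.0, -3.104]
contact_force: [-0.6, 0.8, -0.5]
width: 0.136
finger_force: 39.1
time: 32.68
position: [575.2, 91.7, 227.9]
orientation: [3.141, 0.002, -3.104]
contact_force: [0.5, 0.1, -0.1]
width: 0.305
finger_force: 0.0
32.78 [576.7  92.  229.3] [ 3.141  0.006 -3.104] w 26.1 F [-0.3  0.2  0.5] ff 0.0 q [ 0.16  0.29 -0.13  1.15  0.    0.12]
red [187. 238.] ctr [622.8  32.9] size [32.9 31.5] ang 89.4
red [252. 222.] ctr [606.3  87.8] size [31.3 27. ] ang 27.1
red [130. 210.] ctr [598.1 -14.3] size [31.6 36.5] ang 87.3
red [189. 202.] ctr [590.3  34.9] size [30.7 28.2] ang 2.1
red [351. 224.] ctr [607.9 170.6] size [100.9  12.4] ang 2.6
red [187. 238.] ctr [621.7  33.4] size [32.6 31.3] ang 89.4
red [252. 222.] ctr [605.4  87.8] size [31.  26.7] ang 27.1
red [130. 210.] ctr [597.2 -13.4] size [31.3 36.2] ang 87.3
red [189. 202.] ctr [589.5  35.4] size [30.5 28. ] ang 2.1
red [351. 224.] ctr [607.  169.9] size [100.   12.3] ang 2.6
go [-1.2   3.09  1.98] turn -0.04
```

View pics/w16.png

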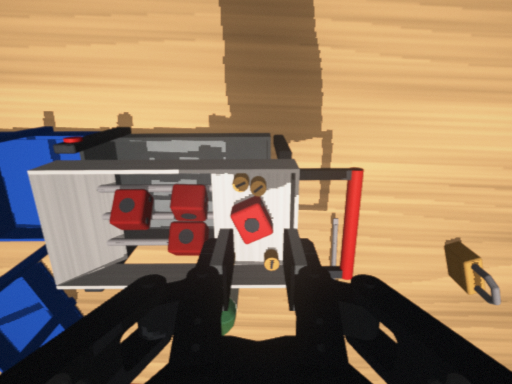

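```bash
python3 -m creep '{"jaw":[40,40,40,40,40,40,40,40],"translation":[[-0.4,1,0],[-0.9,2.2,0.3],[-1.2,3,1],[-1.2,3.09,1.7],[-1.2,3.09,2],[-1.2,3.09,2],[-1.2,3.09,2],[-1.2,3.09,2]],"turn":[0,0,0,0,0,0,0,0]}' >/dev/null
python3 - <<'E'
from h import *
bot.snapshot("top"); im,c=shot('wrist','w17'); where()
rects(im,c,"red",124,amin=300); go([607,170,121],SYAW)
for k in np.arange(0.05,1.31,.05): print(round(k,2),np.round([-(235*(1-np.cos(k))+20*np.sin(k))/25,-(235*np.sin(k)+20*(np.cos(k)-1))/25],2))
E
```

```text
33.6 [602.3 169.4 176.7] [ 3.141e+00  2.000e-03 -3.105e+00] w 40.1 F [-0.4 -0.  -0.2] ff 0.0 q [ 0.27  0.4  -0.1   1.07 -0.    0.24]
red [279. 315.] ctr [677.3 187.2] size [39.8 14.6] ang 2.7
red [137. 215.] ctr [604.   91.9] size [32.5 35.3] ang 27.2
red [ 52. 218.] ctr [606.1  37.3] size [40.8 65. ] ang 86.7
red [262. 218.] ctr [607.  171.4] size [101.9  11.6] ang 2.8
go [-0.19  0.02  2.23] turn -0.05
0.05 [-0.05 -0.47]
0.1 [-0.13 -0.93]
0.15 [-0.23 -1.4 ]
0.2 [-0.35 -1.85]
0.25 [-0.49 -2.3 ]
0.3 [-0.66 -2.74]
0.35 [-0.84 -3.17]
0.4 [-1.05 -3.6 ]
0.45 [-1.28 -4.01]
0.5 [-1.53 -4.41]
0.55 [-1.8 -4.8]
0.6 [-2.09 -5.17]
0.65 [-2.4  -5.53]
0.7 [-2.73 -5.87]
0.75 [-3.07 -6.19]
0.8 [-3.42 -6.5 ]
0.85 [-3.8  -6.79]
0.9 [-4.18 -7.06]
0.95 [-4.58 -7.31]
1.0 [-4.99 -7.54]
1.05 [-5.42 -7.75]
1.1 [-5.85 -7.94]
1.15 [-6.29 -8.11]
1.2 [-6.74 -8.25]
1.25 [-7.2  -8.37]
1.3 [-7.66 -8.47]
```

```bash
python3 -m creep '{"jaw":[40,40,40,40,40,40,0,0],"translation":[[-0.1,0.03,0.7],[-0.1,0.03,1.5],[-0.1,0.03,2],[-0.1,0.03,2.22],[-0.1,0.03,2.22],[-0.1,0.03,2.22],[-0.1,0.03,2.22],[-0.1,0.03,2.22]],"turn":[0,0,0,0,0,0,0,0]}' 60 >/dev/null
python3 -m creep '{"jaw":[0,0,0,0,0,0,0,0],"translation":[[0,0,0],[0,0,0],[0,0,0],[0,0,0],[0,0,0],[0,0,0],[0,0,0],[0,0,0]],"turn":[0,0,0,0,0,0,0,0]}'
python3 -m creep '{"jaw":[0,0,0,0,0,0,0,0],"translation":[[0,-0.03,-0.23],[0,-0.05,-0.47],[0,-0.09,-0.7],[0,-0.13,-0.93],[0,-0.18,-1.17],[0,-0.23,-1.4],[0,-0.29,-1.63],[0,-0.35,-1.85]],"turn":[0,0,0,0,0,0,0,0]}'
```

```text
time: 34.93
position: [605.0, 171.8, 121.4]
orientation: [3.14, 0.002, -3.104]
contact_force: [-1.5, 3.8, 6.5]
width: 0.117
finger_force: 58.6
time: 35.6
position: [605.2, 163.9, 165.8]
orientation: [3.138, 0.001, -3.103]
contact_force: [5.4, 7.1, -8.1]
width: 0.118
finger_force: 58.3
```

```bash
python3 -m creep '{"jaw":[0,0,0,0,0,0,0,0],"translation":[[0,-0.07,-0.22],[0,-0.14,-0.45],[0,-0.22,-0.67],[0,-0.31,-0.89],[0,-0.4,-1.1],[0,-0.49,-1.32],[0,-0.63,-1.6],[0,-0.79,-1.91]],"turn":[0,0,0,0,0,0,0,0]}'
python3 -m creep '{"jaw":[0,0,0,0,0,0,0,0],"translation":[[0,0,0],[0,0,0],[0,0,0],[0,0,0],[0,0,0],[0,0,0],[0,0,0],[0,0,0]],"turn":[0,0,0,0,0,0,0,0]}'
python3 - <<'E'
from h import *
t,c=shot("side","s1"); np.save("pics/s1.npy",t)
for n in ["brass","red"]:
  for b in blobs(mask(t,n),3):
    if 225<b[0][0]<310 and 150<b[0][1]<245: print(n,b)
for q in [(-150,0,5),(-60,0,5)]: print(q,proj(c,[*(SO+SX*q[0]+SY*q[1]),q[2]]))
w,c=shot("wrist","w18")
for n in ["brass","red"]:
  for b in blobs(mask(w,n),10): print("w",n,b)
E
```

```text
time: 36.27
position: [606.0, 145.3, 213.8]
orientation: [3.136, 0.001, -3.103]
contact_force: [5.2, 9.6, -6.4]
width: 0.118
finger_force: 58.2
time: 36.93
position: [606.1, 144.4, 215.3]
orientation: [3.137, 0.002, -3.103]
contact_force: [1.0, 6.1, 2.7]
width: 0.117
finger_force: 59.5
brass ((np.float64(281.5), np.float64(199.5)), 4, (281, 199, 2, 2))
brass ((np.float64(258.3), np.float64(200.7)), 3, (258, 200, 2, 2))
brass ((np.float64(251.0), np.float64(208.5)), 6, (250, 208, 3, 2))
red ((np.float64(237.0), np.float64(160.0)), 42, (231, 158, 14, 5))
red ((np.float64(262.3), np.float64(163.9)), 34, (256, 162, 15, 5))
(-150, 0, 5) [260.92689984 221.64840877]
(-60, 0, 5) [271.08694407 205.89286687]
w brass ((np.float64(243.9), np.float64(4.3)), 13, (241, 1, 6, 6))
w brass ((np.float64(249.3), np.float64(1.3)), 10, (246, 0, 6, 5))
w brass ((np.float64(267.5), np.float64(2.9)), 14, (263, 1, 10, 5))
w brass ((np.float64(261.1), np.float64(38.6)), 10, (258, 37, 7, 4))
w brass ((np.float64(307.1), np.float64(41.2)), 12, (305, 39, 6, 6))
w brass ((np.float64(244.1), np.float64(44.8)), 17, (239, 43, 12, 4))
w brass ((np.float64(308.5), np.float64(57.5)), 10, (304, 56, 10, 4))
w brass ((np.float64(123.2), np.float64(118.6)), 160, (115, 113, 17, 13))
w brass ((np.float64(433.3), np.float64(251.3)), 1424, (414, 224, 42, 58))
w red ((np.float64(47.1), np.float64(206.4)), 5711, (0, 160, 109, 89))
w red ((np.float64(257.9), np.float64(247.2)), 4245, (244, 160, 27, 182))
w red ((np.float64(143.4), np.float64(335.2)), 60, (139, 331, 11, 10))
```

```bash
cat >> h.py <<'E'
def onpan(c,uv,th,h=8):
    """pixel -> pan coords on plane h above tilted pan surface"""
    K,R,t=c; d=R.T@np.linalg.inv(K)@np.array([uv[0],uv[1],1.]); o=-R.T@t
    ex=np.array([*(SX*np.cos(th)),-np.sin(th)]); ez=np.array([*(SX*np.sin(th)),np.cos(th)])
    H=np.array([*SO,100.]); k=((H-o)@ez+h)/(d@ez); p=o+k*d-H
    return np.round([p@ex+150,p[:2]@SY],0)
def tilt():
    p=bot.observe()["position"]; x=(p[:2]-SO)@SX; z=p[2]-100; return np.arctan2(z,-x)-np.arctan2(20,235)
E
python3 - <<'E'
from h import *
th=tilt(); print("tilt",th)
im=cv2.imread("pics/w18.png")[:,:,::-1]; c=cam("wrist")
for uv,h in [((123.2,118.6),8),((47,206),20),((91,180),20),((30,230),20)]: print(uv,onpan(c,uv,th,h))
s=cam("side")
for uv in [(281.5,199.5),(258.3,200.7),(251,208.5)]:
    X=ray(s,uv,11); d=X[:2]-SO; print("tray",d@SX,d@SY)
    print("  pan",onpan(s,uv,th))
m=mask(im.copy(),"brass"); 
rects(im.copy(),c,"red",160,box=(0,140,130,270),amin=50)
E
```

```text
tilt 0.4189824332816746
(123.2, 118.6) [ -2. -62.]
(47, 206) [64. -4.]
(91, 180) [ 17. -27.]
(30, 230) [91. 19.]
tray -23.896628451535747 -21.115083727022252
  pan [-644. -228.]
tray -52.88429179671301 42.76944092044334
  pan [-679. -217.]
tray -102.07561119069837 47.53325142706224
  pan [-728. -228.]
red [ 49. 209.] ctr [605.7  15.3] size [67.5 57.3] ang 77.6
```

```bash
python3 - <<'E'
from h import *
th=tilt(); c=cam("wrist"); im=cv2.imread("pics/w18.png")[:,:,::-1].copy()
X=ray(c,(123.2,118.6),11); d=X[:2]-SO; print("tray?",d@SX,d@SY)
m=mask(im,"red"); m[:,130:]=0
h=cv2.cvtColor(im,cv2.COLOR_RGB2HSV)
top=(m>0)&(h[...,2]>150)
print(blobs(top.astype(np.uint8),40))
for b in blobs(top.astype(np.uint8),40): print(onpan(c,b[0],th,24))
ys,xs=np.nonzero(m); P=np.array([onpan(c,(x,y),th,24) for x,y in zip(xs[::15],ys[::15])]); print(P.min(0),P.max(0))
ti,ct=shot("top","t3"); 
for n in ["red","brass"]:
  for b in blobs(mask(ti,n),2):
    if 215<b[0][0]<300 and 170<b[0][1]<220: print(n,b,onpan(ct,b[0],th,15))
E
```

```text
tray? -66.56364958455809 -47.488367183754406
[((np.float64(6.1), np.float64(196.2)), 212, (0, 186, 26, 30)), ((np.float64(58.6), np.float64(222.7)), 1260, (15, 201, 80, 48))]
[101.  -7.]
[49.  4.]
[  4. -35.] [114.  24.]
red ((np.float64(271.9), np.float64(191.4)), 228, (261, 183, 25, 18)) [82.  4.]
```

```bash
python3 -m creep '{"jaw":[0,0,0,0,0,0,0,0],"translation":[[0,0.17,0.34],[0,0.34,0.68],[0,0.17,0.34],[0,0,0],[0,-0.14,-0.25],[0,0,0],[0,0.17,0.34],[0,0.34,0.68]],"turn":[0,0,0,0,0,0,0,0]}'
python3 -m creep '{"jaw":[0,0,0,0,0,0,0,0],"translation":[[0,-0.17,-0.34],[0,-0.34,-0.68],[0,-0.48,-0.93],[0,-0.48,-0.93],[0,-0.48,-0.93],[0,-0.48,-0.93],[0,-0.48,-0.93],[0,-0.48,-0.93]],"turn":[0,0,0,0,0,0,0,0]}'
python3 - <<'E'
from h import *
th=tilt(); print(th)
for n in ["side","wrist","top"]:
  im,c=shot(n,n+"s2")
  for col in ["brass","red"]:
    for b in blobs(mask(im,col),3):
      X=ray(c,b[0],11); d=X[:2]-SO; p=np.array([d@SX,d@SY])
      if -170<p[0]<15 and abs(p[1])<60 and col=="brass": print(n,"tray",b[0],b[1],np.round(p))
      q=onpan(c,b[0],th,12)
      if -40<q[0]<170 and abs(q[1])<55: print(n,col,"pan",b[0],b[1],q)
E
```

```text
time: 37.75
position: [605.8, 152.5, 198.8]
orientation: [3.138, 0.003, -3.103]
contact_force: [-1.3, 5.7, 8.0]
width: 0.116
finger_force: 59.8
time: 38.42
position: [606.3, 140.9, 221.9]
orientation: [3.137, 0.003, -3.103]
contact_force: [0.3, 6.6, 4.2]
width: 0.115
finger_force: 59.8
0.450448411343749
side tray (np.float64(281.3), np.float64(199.8)) 6 [-26. -21.]
side tray (np.float64(250.8), np.float64(208.6)) 5 [-103.   48.]
wrist tray (np.float64(128.9), np.float64(117.9)) 154 [-66. -47.]
wrist red pan (np.float64(52.6), np.float64(202.9)) 5649 [81.  1.]
top red pan (np.float64(272.0), np.float64(191.1)) 233 [83.  5.]
```

```bash
python3 - <<'E'
from h import *
for f in ["s1","sides2"]:
    im=cv2.imread(f"pics/{f}.png"); h=cv2.cvtColor(im,cv2.COLOR_BGR2HSV)
    m=((h[...,0]>12)&(h[...,0]<35)&(h[...,1]>70)).astype(np.uint8)
    s=cam("side")
    for b in blobs(m,3):
        X=ray(s,b[0],11); d=X[:2]-SO
        if -172<d@SX<15 and abs(d@SY)<62: print(f,b,np.round([d@SX,d@SY]))
    print(h[198:203,255:262,:].tolist())
E
```

```text
s1 ((np.float64(281.7), np.float64(200.0)), 32, (279, 197, 7, 7)) [-27. -23.]
s1 ((np.float64(258.0), np.float64(200.6)), 23, (256, 198, 5, 6)) [-53.  44.]
s1 ((np.float64(250.9), np.float64(208.0)), 31, (248, 205, 7, 6)) [-100.   49.]
s1 ((np.float64(284.7), np.float64(206.2)), 13, (283, 204, 4, 6)) [-59. -41.]
[[[19, 31, 91], [20, 49, 119], [17, 68, 142], [18, 83, 145], [18, 73, 132], [15, 53, 125], [19, 32, 111]], [[12, 38, 102], [17, 66, 131], [18, 97, 147], [18, 113, 145], [18, 112, 128], [18, 90, 119], [17, 60, 106]], [[18, 39, 111], [17, 80, 128], [18, 113, 135], [19, 137, 128], [17, 126, 123], [19, 112, 112], [18, 59, 104]], [[18, 47, 120], [17, 85, 117], [19, 124, 119], [17, 134, 116], [18, 141, 107], [18, 94, 106], [17, 38, 108]], [[20, 44, 117], [18, 80, 112], [19, 120, 106], [18, 126, 105], [18, 112, 100], [17, 56, 105], [24, 22, 118]]]
sides2 ((np.float64(282.7), np.float64(201.9)), 50, (279, 197, 8, 12)) [-36. -29.]
sides2 ((np.float64(258.0), np.float64(200.6)), 23, (256, 198, 5, 6)) [-53.  44.]
sides2 ((np.float64(251.0), np.float64(208.0)), 31, (248, 206, 7, 5)) [-99.  49.]
[[[17, 25, 93], [18, 46, 121], [17, 67, 144], [17, 80, 147], [16, 72, 134], [17, 51, 126], [21, 32, 111]], [[18, 38, 102], [16, 67, 130], [18, 98, 146], [18, 114, 145], [18, 109, 131], [15, 86, 115], [17, 57, 103]], [[17, 44, 111], [17, 80, 128], [18, 120, 136], [18, 126, 132], [18, 126, 117], [17, 108, 111], [17, 66, 101]], [[17, 46, 116], [18, 90, 116], [18, 125, 116], [18, 134, 112], [18, 131, 107], [15, 90, 105], [17, 33, 107]], [[20, 39, 118], [18, 75, 112], [18, 116, 110], [18, 129, 105], [18, 104, 101], [17, 56, 104], [23, 18, 114]]]
```

```bash
python3 -m creep '{"jaw":[0,0,0,0,0,0,0,0],"translation":[[0,-0.25,-0.4],[0,-0.52,-0.79],[0,-0.81,-1.16],[0,-1.12,-1.52],[0,-1.45,-1.86],[0,-1.79,-2.18],[0,-2.14,-2.49],[0,-2.52,-2.78]],"turn":[0,0,0,0,0,0,0,0]}'
python3 -m creep '{"jaw":[0,0,0,0,0,0,0,0],"translation":[[0,-0.19,-0.14],[0,-0.38,-0.27],[0,-0.58,-0.4],[0,-0.78,-0.52],[0,-0.98,-0.64],[0,-1.19,-0.75],[0,-1.4,-0.86],[0,-1.62,-0.96]],"turn":[0,0,0,0,0,0,0,0]}'
python3 -c "
from h import *
print(tilt())"
```

```text
time: 39.23
position: [608.9, 81.1, 292.2]
orientation: [3.13, 0.004, -3.101]
contact_force: [1.0, 16.4, 7.5]
width: 0.115
finger_force: 58.5
time: 39.9
position: [610.6, 41.3, 318.2]
orientation: [3.129, 0.007, -3.101]
contact_force: [-3.4, 18.5, 19.9]
width: 0.111
finger_force: 58.9
1.0343399165212115
```

```bash
python3 -m creep '{"jaw":[0,0,0,0,0,0,0,0],"translation":[[0,-0.21,-0.13],[0,-0.43,-0.25],[0,-0.65,-0.34],[0,-0.87,-0.43],[0,-1.09,-0.5],[0,-1.32,-0.57],[0,-1.53,-0.63],[0,-1.6,-0.65]],"turn":[0,0,0,0,0,0,0,0]}'
python3 -m creep '{"jaw":[0,0,0,0,0,0,0,0],"translation":[[0,0,0],[0,0,0],[0,0,0],[0,0,0],[0,0,0],[0,0,0],[0,0,0],[0,0,0]],"turn":[0,0,0,0,0,0,0,0]}'
python3 - <<'E'
from h import *
th=tilt(); print(th)
for n in ["top","side","wrist"]:
  im,c=shot(n,n+"s3")
  for b in blobs(mask(im,"red"),5):
    X=ray(c,b[0],16); d=X[:2]-SO; print(n,b, "dish frame",np.round([d@SX-88,d@SY]), "pan",onpan(c,b[0],th,12))
E
```

```text
time: 40.57
position: [612.4, -1.5, 334.3]
orientation: [3.134, 0.008, -3.103]
contact_force: [-0.5, 12.5, 16.5]
width: 0.113
finger_force: 62.7
time: 41.23
position: [612.4, -1.7, 334.4]
orientation: [3.136, 0.008, -3.102]
contact_force: [-1.0, 9.7, 18.2]
width: 0.111
finger_force: 62.8
1.2239860155504483
top ((np.float64(249.4), np.float64(49.1)), 50699, (0, 0, 512, 106)) dish frame [-180.  551.] pan [-182.  368.]
top ((np.float64(210.2), np.float64(145.5)), 148, (207, 133, 7, 27)) dish frame [-347.  198.] pan [-472.   49.]
top ((np.float64(252.5), np.float64(152.0)), 26, (250, 150, 6, 5)) dish frame [-196.  164.] pan [-218.   77.]
top ((np.float64(0.4), np.float64(290.5)), 14, (0, 287, 2, 8)) dish frame [-1108.  -263.] pan [-940. -168.]
side ((np.float64(114.5), np.float64(117.7)), 59900, (0, 0, 305, 329)) dish frame [366. 943.] pan [ 36. 535.]
side ((np.float64(422.2), np.float64(114.3)), 366, (410, 104, 25, 20)) dish frame [ 857. -416.] pan [ -84. -368.]
side ((np.float64(218.2), np.float64(173.2)), 38, (215, 170, 7, 7)) dish frame [-18. 232.] pan [224. 215.]
side ((np.float64(2
[... 847 characters left out ...]
  192.] pan [-154.  -36.]
wrist ((np.float64(27.6), np.float64(337.4)), 2555, (0, 314, 97, 62)) dish frame [272. 358.] pan [-322. -167.]
wrist ((np.float64(149.8), np.float64(329.1)), 160, (139, 319, 22, 22)) dish frame [ 46. 341.] pan [-912. -689.]
wrist ((np.float64(367.4), np.float64(330.2)), 135, (356, 323, 22, 18)) dish frame [-352.  346.] pan [-156.  -14.]
wrist ((np.float64(485.6), np.float64(341.8)), 1753, (435, 326, 77, 47)) dish frame [-576.  375.] pan [-183.  -36.]
wrist ((np.float64(177.5), np.float64(354.0)), 6, (176, 353, 4, 3)) dish frame [  0. 400.] pan [2722. 2919.]
wrist ((np.float64(338.5), np.float64(354.0)), 6, (337, 353, 4, 3)) dish frame [-303.  402.] pan [-145.    5.]
```

```bash
python3 -m creep '{"jaw":[0,0,0,0,0,0,0,0],"translation":[[0,-0.2,-0.06],[0,-0.4,-0.12],[0,-0.2,-0.06],[0,0,0],[0,-0.2,-0.06],[0,-0.4,-0.12],[0,-0.4,-0.12],[0,-0.4,-0.12]],"turn":[0,0,0,0,0,0,0,0]}'
python3 -m creep '{"jaw":[0,0,0,0,0,0,0,0],"translation":[[0,0.2,0.06],[0,0.42,0.14],[0,0.65,0.23],[0,0.87,0.33],[0,1.1,0.45],[0,1.3,0.55],[0,1.5,0.66],[0,1.7,0.77]],"turn":[0,0,0,0,0,0,0,0]}'
python3 -c "
from h import *
print(tilt()); where()
for k in np.arange(1.05,-.01,-.05): print(round(k,2),np.round([(-235*np.cos(k)+20*np.sin(k)),(235*np.sin(k)+20*np.cos(k))],1))"
```

```text
time: 42.05
position: [612.9, -13.2, 336.6]
orientation: [3.139, 0.007, -3.103]
contact_force: [1.1, 5.7, 12.9]
width: 0.109
finger_force: 63.5
time: 42.72
position: [611.1, 30.1, 321.6]
orientation: [3.138, 0.011, -3.103]
contact_force: [-6.9, 7.7, 30.9]
width: 0.112
finger_force: 67.3
1.0821208302463818
42.72 [611.1  30.1 321.6] [ 3.138  0.011 -3.103] w 9.6 F [-6.9  7.7 30.9] ff 67.3 q [0.05 0.31 0.11 1.36 0.   0.01]
1.05 [-99.6 213.8]
1.0 [-110.1  208.6]
0.95 [-120.4  202.8]
0.9 [-130.4  196.5]
0.85 [-140.1  189.8]
0.8 [-149.4  182.5]
0.75 [-158.3  174.8]
0.7 [-166.9  166.7]
0.65 [-175.   158.1]
0.6 [-182.7  149.2]
0.55 [-189.9  139.9]
0.5 [-196.6  130.2]
0.45 [-202.9  120.2]
0.4 [-208.7  109.9]
0.35 [-213.9   99.4]
0.3 [-218.6   88.6]
0.25 [-222.7   77.5]
0.2 [-226.3   66.3]
0.15 [-229.4   54.9]
0.1 [-231.8   43.4]
0.05 [-233.7   31.7]
-0.0 [-235.   20.]
```

```bash
python3 -m creep '{"jaw":[0,0,0,0,0,0,0,0],"translation":[[0,0.73,0.2],[0,1.14,0.44],[0,1.54,0.69],[0,1.92,0.96],[0,2.3,1.25],[0,2.65,1.56],[0,2.99,1.88],[0,3.32,2.22]],"turn":[0,0,0,0,0,0,0,0]}'
python3 -m creep '{"jaw":[0,0,0,0,0,0,0,0],"translation":[[0,0.31,0.36],[0,0.6,0.73],[0,0.87,1.12],[0,1.12,1.52],[0,1.35,1.93],[0,1.56,2.36],[0,1.74,2.79],[0,1.74,2.79]],"turn":[0,0,0,0,0,0,0,0]}'
cat >> h.py <<'E'
def scan(tag):
  th=tilt(); print("tilt",th)
  for n in ["top","wrist"]:
    im,c=shot(n,n+tag)
    for b in blobs(mask(im,"red"),4):
      d=ray(c,b[0],16)[:2]-SO; p=np.round([d@SX-88,d@SY]); q=onpan(c,b[0],th,12)
      if abs(p[0])<90 and abs(p[1])<90: print(n,b,"dish",p)
      if -60<q[0]<180 and abs(q[1])<60: print(n,b,"pan",q)
E
python3 -c "
from h import *
scan('s4')"
```

```text
time: 43.38
position: [607.5, 112.1, 260.8]
orientation: [3.14, 0.005, -3.104]
contact_force: [0.4, 3.8, 11.0]
width: 0.111
finger_force: 67.9
time: 44.05
position: [605.6, 156.0, 187.9]
orientation: [3.14, 0.002, -3.103]
contact_force: [3.8, 5.8, -2.4]
width: 0.114
finger_force: 69.7
tilt 0.2943334187057577
top ((np.float64(302.7), np.float64(187.7)), 105, (299, 179, 8, 19)) dish [-26.  22.]
top ((np.float64(306.5), np.float64(204.9)), 31, (304, 202, 6, 6)) dish [-18. -41.]
```

```bash
python3 -m creep '{"jaw":[0,0,0,0,0,0,0,0],"translation":[[0,0.17,0.44],[0,0.31,0.89],[0,0.43,1.34],[0,0.53,1.81],[0,0.61,2.27],[0,0.66,2.7],[0,0.66,2.82],[0,0.66,2.82]],"turn":[0,0,0,0,0,0,0,0]}'
python3 -m creep '{"jaw":[0,0,0,0,0,0,0,0],"translation":[[0,0,0.08],[0,0,0.08],[0,0,0.08],[0,0,0.08],[0,0,0.08],[0,0,0.08],[0,0,0.08],[0,0,0.08]],"turn":[0,0,0,0,0,0,0,0]}'
python3 -c "
from h import *
scan('s5')"
```

```text
time: 44.82
position: [604.9, 171.8, 119.0]
orientation: [3.14, 0.002, -3.104]
contact_force: [-0.4, 4.2, 4.8]
width: 0.113
finger_force: 74.5
time: 45.48
position: [605.0, 171.8, 118.9]
orientation: [3.139, 0.003, -3.104]
contact_force: [-5.6, 3.2, 17.3]
width: 0.115
finger_force: 76.0
tilt -0.005176091003307723
top ((np.float64(302.8), np.float64(187.8)), 101, (299, 179, 8, 19)) dish [-26.  21.]
top ((np.float64(306.5), np.float64(204.9)), 31, (304, 202, 6, 6)) dish [-18. -41.]
```

```bash
python3 -m creep '{"jaw":[5,20,30,40,40,40,40,40],"translation":[[0,0,0],[0,0,0],[0,0,0],[0,0,0],[0,0,0],[0,0,-0.8],[0,0,-2],[0,0,-4]],"turn":[0,0,0,0,0,0,0,0]}'
python3 -m creep '{"jaw":[40,40,40,40,40,40,40,40],"translation":[[0,-0.5,-1.2],[0,-2,-2.4],[0,-3.5,-3.6],[0,-5,-4],[0,-6.6,-4],[0,-8.2,-4],[0,-9.8,-4],[0,-11.2,-4]],"turn":[0,0,0,0,0,0,0,0]}'
python3 - <<'E'
from h import *
bot.snapshot("top"); where()
im,c=shot("wrist","w20"); h=cv2.cvtColor(im,cv2.COLOR_RGB2HSV)
m=((h[...,0]<8)|(h[...,0]>172))&(h[...,1]>110)&(h[...,2]>35)
for b in blobs(m.astype(np.uint8),25):
    d=ray(c,b[0],20)[:2]-SO; print(b,np.round([d@SX-88,d@SY]))
for n in ["brass","blue"]:
  for b in blobs(mask(im,n),60):
    d=ray(c,b[0],11)[:2]-SO; print(n,b,np.round([d@SX,d@SY]))
# bar top of sieve: where is red bar?
rects(im,c,"red",124,amin=300)
go([622,-151,190],SYAW)
E
```

```text
time: 46.25
position: [601.7, 169.8, 204.8]
orientation: [-3.139, -0.007, -3.105]
contact_force: [1.3, 0.0, -0.3]
width: 0.468
finger_force: 0.0
time: 46.92
position: [614.2, -111.6, 307.5]
orientation: [-3.141, -0.0, -3.105]
contact_force: [0.9, 0.2, -0.4]
width: 0.471
finger_force: 0.0
46.97 [ 614.1 -118.4  307. ] [-3.136e+00 -1.000e-03 -3.110e+00] w 40.0 F [-0.8 -3.4  0.8] ff 0.0 q [-0.19  0.35  0.13  1.35 -0.01 -0.22]
((np.float64(310.8), np.float64(100.7)), 43, (305, 99, 13, 4)) [-102.  -66.]
((np.float64(246.4), np.float64(119.4)), 365, (236, 110, 21, 20)) [-17. -43.]
((np.float64(254.6), np.float64(166.2)), 919, (242, 137, 25, 54)) [-27.  22.]
((np.float64(457.3), np.float64(268.8)), 1079, (445, 238, 26, 62)) [-341.  189.]
((np.float64(394.5), np.float64(275.5)), 180, (384, 269, 21, 16)) [-245.  201.]
((np.float64(18.9), np.float64(341.6)), 1364, (0, 326, 57, 46)) [383. 329.]
((np.float64(109.8), np.float64(335.8)), 97, (102, 329, 16, 17)) [224. 317.]
((np.float64(251.2), np.float64(335.7)), 407, (208, 332, 98, 10)) [-17. 318.]
((np.float64(371.4), np.float64(364.2)), 1081, (3
[... 612 characters left out ...]
oat64(263.7), np.float64(145.2)), 3127, (231, 105, 58, 92)) [48. -6.]
blue ((np.float64(165.5), np.float64(258.7)), 1492, (132, 230, 73, 56)) [204. 174.]
blue ((np.float64(224.6), np.float64(292.0)), 751, (212, 259, 33, 56)) [113. 237.]
red [143. 366.] ctr [ 891.3 -260.3] size [31.6 93.2] ang 53.9
red [499. 349.] ctr [840.8 200.4] size [69.6 26.8] ang 53.1
red [372. 363.] ctr [875.3  33.9] size [101.7  32.7] ang 38.3
red [ 20. 341.] ctr [ 850.7 -427.1] size [ 45.8 113.9] ang 40.6
red [458. 268.] ctr [728.9 116.4] size [82.4 22.6] ang 4.3
red [255. 165.] ctr [ 611.5 -121.8] size [23.7 55.8] ang 83.1
red [246. 120.] ctr [ 565.5 -132.5] size [17.6 19.1] ang 0.6
go [-0.28 -1.44  4.68] turn -0.11
```

```bash
python3 - <<'E'
import cv2,numpy as np
im=cv2.imread("pics/w20.png"); h=cv2.cvtColor(im,cv2.COLOR_BGR2HSV)
for y in range(100,200,2):
    s=""
    for x in range(176,296):
        H,S,V=h[y,x]
        s+= ("#" if V>150 else "+" if V>95 else "-") if (H<8 or H>172) and S>110 else ("b" if 105<H<125 and S>120 and V>60 else "k" if V<55 else " ")
    print(y,s)
E
```

```text
100                                                                                                                         
102                                                                                                                       kk
104                                              kkkkkkkk                                                                  k
106      bbbbbbbbbbbbbbbbbbbbbbbbbbbbbbbbbbbbbb kkkkkkkkkk      bbbbbbbbbbbbbbbbbbbbbbbbbbbbbbbbbbbbbbbbbbbbbbbbbbbbb       
108      bbbbbbbbbbbbbbbbbbbbbbbbbbbbbbbbbbbbbb kkkkkkkkkk   bbbbbbbbbbbbbbbbbbbbbbbbbbbbbbbbbbbbbbbbbbbbbbbbbbbb bbb kk    
110      bb      bbbbbbbbbbbbbbbbbbbbbbbbbbbbbbb kkkkkkkkkk bbbbb  -------           bbbbbbbbbbbbbbbbbbbbbbbbbbbbbbbb kkk   
112      bb      bbbbbbbbbbbbbbbbbbbbbbbbbbbbbbb kkkkkkkkkk bbbb -+++++++++++--------  bbbbbbbbbbbbbbbbbbbbbbbbbb bbb kkk   
114      bbb     bbbbbbbbbbbbbbbbbbbbbbbbbbbbbbb kkkkkkkkkk bbbb -+++++++++++++++++++  bbbbbbbbbbbbbbbbbbbbbbbbbbbbbb kkk   
116      bbb     bbbbbbbbbbbbbbbbbbbbbbbbbbbbbbb kkkkkkkkkk bbb  -+++++++++++++++++++  bbbbbbbbbbbbb
[... 4388 characters left out ...]
bbb        
188             bb            bbbbbbbbbbbbbbbbbb b  kkk    kkk         +###################+                    bbbb        
190             bb                                 kkkk k  kkk                 --++++++###+                     bbbb        
192             bb                                 kkkk k  kkkk                                                 bbb         
194             bb                          b       kkk     kk         b        b   bbbbbbbbbbbbbbbbbbb  bb bbbbbbb         
196             bbbbbbbbbbbbbbbbbbbbbbbbbbbbbbbbbbbb k      kk bbbbbbbbbbbbbbbbbbbbbbbbbbbbbbbbbbbbbbbb bb bbb              
198                                                   k     kkk
```

```bash
python3 -m creep '{"jaw":[40,40,60,85,85,85,85,85],"translation":[[1,0,0],[2,-1.5,0],[2,-3,0],[2,-3,1],[2,-3,1],[2,-3,1],[2,-3,1],[2,-3,1]],"turn":[0,0,0,0,0,0,0,0]}'
python3 - <<'E'
from h import *
bot.snapshot("top"); where()
im,c=shot("wrist","w21"); h=cv2.cvtColor(im,cv2.COLOR_RGB2HSV); np.save("pics/w21.npy",im)
u=[proj(c,[*(SO+SX*(88+a)+SY*b),30]) for a in(-70,20) for b in (-64,64)]; u=np.array(u); x0,y0=u.min(0).astype(int); x1,y1=u.max(0).astype(int); print(x0,x1,y0,y1)
for y in range(y0,y1,3):
    s=""
    for x in range(x0,x1,2 if x1-x0>130 else 1):
        H,S,V=h[y,x]
        s+= ("#" if V>150 else "+" if V>95 else "-") if (H<8 or H>172) and S>110 else ("b" if 105<H<125 and S>120 and V>60 else "k" if V<55 else " ")
    print(y,s)
for n in ["top","side"]:
  t,c=shot(n,n+"s6")
  for b in blobs(mask(t,"red"),4):
    if b[1]<1000: print(n,b,np.round(ray(c,b[0],16)[:2]))
E
```

```text
time: 47.68
position: [568.0, -184.8, 283.5]
orientation: [-3.141, 0.001, -3.103]
contact_force: [0.6, 0.1, 0.6]
width: 0.991
finger_force: 0.0
47.73 [ 568.1 -184.9  283.6] [-3.141e+00  1.000e-03 -3.103e+00] w 85.2 F [-0.4  0.2 -0.3] ff 0.0 q [-0.31  0.3   0.01  1.28  0.   -0.35]
265 337 143 235
143                                                                         
146 bbbbbbbbbbbbbbbb b  bb b  bbbbbbbbbbbbbbbbbbbbbbbbbbbbbbbbbbbbbbbbbbbbbb
149 bbbbbbbbbbbbbbbbbbbbbbb  b   k          bbbbbbbbbbbbbbbbbbbbbbbbbbbb   b
152 bbbbbbbbbbbbbbbbbb bbbbbbbbbb  -++++++--  bbbbbbbbbbbbbbbbbbbbbbbbb    b
155 bbbbbbbbbbbbbbbbbbbbbbbbbbbbbbb  ######### bbbbbbbbbbbbbbbbbbbbbbbb  k b
158 bbbbbbbbbbbbbbbbbb k bbbbbbbbb bb +######+ bbbbbbbbbbbbbbbbbbbbbbbb    b
161 bbbbbbbbbbbbbbbbbbkkkkbbkkkkkkkkkk  ##### bbbbbbbbbbbbbbbbbbbbbbbbb   bb
164 bbbbbbbbbbbbbbbbbb      kkkkkkkkkk +##### bbbbbbbbbbbbbbbbbbbbbbbbb   bb
167 bbbbbbbbbbbbbbbbbbb  - kkkkkkkkkkk+#####  bbbbbbbbbbbbbbbbbbbbbbbbb  bbb
170 bbbbbbbbbbbbbbbbbbbbbb kkkkkkkkkkk      bbbbbbbbbbbbbbbbbbbbbbbbbb   bbb
173 bbbbbbbbbbbbbbbbbbbbbb kkkkkk
[... 1696 characters left out ...]
at64(152.3)), 27, (250, 150, 6, 6)) [772.  51.]
top ((np.float64(302.7), np.float64(187.8)), 102, (299, 179, 8, 19)) [ 638. -125.]
top ((np.float64(217.3), np.float64(196.6)), 77, (216, 182, 4, 29)) [615. 180.]
top ((np.float64(306.7), np.float64(204.8)), 33, (304, 202, 7, 6)) [ 577. -137.]
top ((np.float64(0.4), np.float64(291.0)), 12, (0, 288, 2, 7)) [307. 943.]
side ((np.float64(422.1), np.float64(114.4)), 371, (410, 105, 25, 19)) [  238. -1025.]
side ((np.float64(218.2), np.float64(173.1)), 35, (215, 170, 7, 7)) [ 849. -126.]
side ((np.float64(246.6), np.float64(200.1)), 135, (229, 196, 38, 9)) [685.   7.]
side ((np.float64(179.0), np.float64(227.3)), 256, (162, 222, 35, 12)) [796. 205.]
```

```bash
python3 - <<'E'
from h import *
import cv2
P=[]
c1=cam("wrist",dict(position=np.array([614.1,-118.4,307.0]),orientation=np.array([-3.136,-.001,-3.110])))
c2=cam("wrist",dict(position=np.array([568.1,-184.9,283.6]),orientation=np.array([-3.141,.001,-3.103])))
def corn(f):
    im=cv2.imread(f); h=cv2.cvtColor(im,cv2.COLOR_BGR2HSV); m=((((h[...,0]<8)|(h[...,0]>172))&(h[...,1]>110)&(h[...,2]>120))*255).astype(np.uint8); return m,h
m1,_=corn("pics/w20.png"); m2,_=corn("pics/w21.png")
for n,b1,b2 in [("second",(236,134,280,163),(290,174,325,201)),("third",(236,165,280,194),(290,207,330,235))]:
    for nm,s in [("right-top",(1,-1)),("right-bot",(1,1)),("right",(1,0)),("bot",(0,1))]:
        q=[]
        for m,b in [(m1,b1),(m2,b2)]:
            ys,xs=np.nonzero(m[b[1]:b[3],b[0]:b[2]]); v=s[0]*xs+s[1]*ys; k=v>=v.max()-0.5; q.append((xs[k].mean()+b[0],ys[k].mean()+b[1]))
        Pm=[K@np.c_[R,t] for K,R,t in (c1,c2)]
        X=cv2.triangulatePoints(Pm[0],Pm[1],np.array(q[0]),np.array(q[1])); print(n,nm,q,np.round(X[:3,0]/X[3,0],1))
# reference: rim right edge corners of dish (z=35)
for m,c,f in [(0,c1,"pics/w20.png"),(0,c2,"pics/w21.png")]:
    print([np.round(proj(c,[*(SO+SX*(88+a)+SY*(b)),35])) for a,b in [(-70,-56),(-70,70)]])
    im=cv2.imread(f)[:,:,::-1].copy(); b=mask(im,"blue"); ys,xs=np.nonzero(b[90:250,150:350]); 
    for s in [(1,-1),(1,1)]: i=(s[0]*xs+s[1]*ys).argmax(); print(s,xs[i]+150,ys[i]+90)
E
```

```text
second right-top [(np.float64(265.0), np.float64(144.0)), (np.float64(313.0), np.float64(182.0))] [ 605.9 -110.5   22. ]
second right-bot [(np.float64(261.0), np.float64(159.0)), (np.float64(308.0), np.float64(198.0))] [ 626.5 -115.7   27. ]
second right [(np.float64(265.0), np.float64(144.0)), (np.float64(313.0), np.float64(182.5))] [ 605.8 -110.7   23.9]
second bot [(np.float64(251.5), np.float64(160.0)), (np.float64(306.5), np.float64(198.0))] [ 617.2 -126.    62. ]
third right-top [(np.float64(266.0), np.float64(168.0)), (np.float64(315.5), np.float64(210.5))] [ 632.5 -109.6   54.3]
third right-bot [(np.float64(262.5), np.float64(189.5)), (np.float64(311.0), np.float64(231.0))] [ 661.6 -112.8   54.2]
third right [(np.float64(266.0), np.float64(170.5)), (np.float64(316.0), np.float64(213.0))] [ 634.9 -109.4   57.2]
third bot [(np.float64(258.0), np.float64(190.0)), (np.float64(308.0), np.float64(231.0))] [ 660.  -118.2   59.3]
[array([287., 109.]), array([285., 202.])]
(1, -1) 287 105
(1, 1) 286 195
[array([339., 150.]), array([331., 241.])]
(1, -1) 338 145
(1, 1) 333 233
```

```bash
python3 - <<'E'
from h import *
im,c=shot("wrist","w22"); where()
rects(im,c,"green",2,amin=500)
g=cv2.cvtColor(im,cv2.COLOR_RGB2GRAY)
m=(g<50).astype(np.uint8); m[:, :255]=0; m[:,310:]=0; m[260:]=0; m[:130]=0
m[mask(im,"red")>0]=0
print([b for b in blobs(m,100)])
for v in (150,250): 
    xs=np.nonzero(m[v])[0]; print(v,xs)
go([621,-151,190],SYAW); go([621,-151,136],SYAW)
E
```

```text
47.93 [ 567.8 -185.4  283.2] [-3.141e+00  1.000e-03 -3.103e+00] w 85.5 F [ 0.8  0.8 -0.2] ff 0.0 q [-0.32  0.3   0.01  1.28  0.   -0.35]
green [120.  40.] ctr [ 441.7 -359.1] size [ 95.4 110. ] ang 4.5
[((np.float64(287.1), np.float64(198.3)), 2175, (255, 138, 55, 122))]
150 [283 284 285 286 287 288 289 290 291 292 293 294 295 296 297 298 299 300
 301 302 303 304]
250 [281 282 283 284 285 286 287 288 289 290 291 292 293 294]
go [-2.17  1.29  3.73] turn -0.04
go [-2.17  1.29  5.89] turn -0.04
```

```bash
python3 -m creep '{"jaw":[50,50,50,50,50,50,50,50],"translation":[[-0.8,0.4,0],[-1.8,1,0.5],[-2.17,1.29,1.5],[-2.17,1.29,2.5],[-2.17,1.29,3.4],[-2.17,1.29,3.7],[-2.17,1.29,3.7],[-2.17,1.29,3.7]],"turn":[0,0,0,0,0,0,0,0]}'
python3 -c "
from h import *
go([621,-151,136],SYAW)"
```

```text
time: 48.6
position: [620.5, -151.7, 190.9]
orientation: [-3.142, 0.0, -3.104]
contact_force: [-0.4, 0.4, 0.1]
width: 0.589
finger_force: 0.0
go [-0.02  0.03  2.19] turn -0.04
```

```bash
python3 -m creep '{"jaw":[50,50,50,50,50,40,25,0],"translation":[[0,0.03,0.6],[0,0.03,1.3],[0,0.03,1.9],[0,0.03,2.18],[0,0.03,2.18],[0,0.03,2.18],[0,0.03,2.18],[0,0.03,2.18]],"turn":[0,0,0,0,0,0,0,0]}' 110 
python3 -m creep '{"jaw":[0,0,0,0,0,0,0,0],"translation":[[0,0,0],[0,0,0],[0,0,0],[0,0,-0.1],[0,0,-0.2],[0,0,-0.35],[0,0,-0.5],[0,0,-0.5]],"turn":[0,0,0,0,0,0,0,0]}'
python3 -c "
from h import *
where(); go([432.5,-359,150],np.pi+np.radians(4.6))"
```

```text
time: 49.27
position: [621.4, -151.2, 137.3]
orientation: [-3.141, 0.002, -3.104]
contact_force: [-0.2, 0.2, 0.2]
width: 0.193
finger_force: 0.0
time: 49.93
position: [620.6, -151.1, 148.7]
orientation: [-3.141, 0.0, -3.104]
contact_force: [0.9, 0.1, -5.9]
width: 0.092
finger_force: 107.4
49.93 [ 620.6 -151.1  148.7] [-3.141  0.    -3.104] w 7.9 F [ 0.9  0.1 -5.9] ff 107.4 q [-0.24  0.44 -0.1   1.03 -0.   -0.28]
go [ 7.83 -8.03 -0.05] turn -0.41
```

```bash
python3 -m creep '{"jaw":[0,0,0,0,0,0,0,0],"translation":[[0.05,-0.05,0],[0.2,-0.2,0],[0.45,-0.46,0],[0.75,-0.77,0],[1.1,-1.13,0],[1.5,-1.55,0],[1.9,-1.96,0],[2.3,-2.37,0]],"turn":[0,0,0,0,0,0,0,0]}'
python3 -m creep '{"jaw":[0,0,0,0,0,0,0,0],"translation":[[0.4,-0.41,0],[0.8,-0.82,0],[1.2,-1.24,0],[1.6,-1.65,0],[2,-2.06,0],[2.4,-2.47,0],[2.8,-2.88,0],[3.2,-3.3,0]],"turn":[0,0,0,0,0,0,0,0]}'
python3 -m creep '{"jaw":[0,0,0,0,0,0,0,0],"translation":[[0.4,-0.41,0],[0.8,-0.82,0],[1.15,-1.18,0],[1.5,-1.54,0],[1.8,-1.85,0],[2.05,-2.11,0],[2.2,-2.27,0],[2.28,-2.35,0]],"turn":[0,0,0,0,0,0,0,0]}'
python3 - <<'E'
from h import *
bot.snapshot("top"); where(); go([432.5,-359,150])
im,c=shot("wrist","w23")
rects(im,c,"green",2,amin=100); rects(im,c,"blue",45,amin=500); rects(im,c,"red",60,amin=100)
t,ct=shot("top","t9")
for n in ["red","green","blue"]:
  for b in blobs(mask(t,n),4):
    if b[0][0]>320 and b[0][1]>170: print(n,b,np.round(ray(ct,b[0],30)[:2]))
E
```

```text
time: 50.6
position: [563.7, -213.7, 148.2]
orientation: [-3.141, -0.0, -3.105]
contact_force: [-0.5, -0.2, -6.0]
width: 0.089
finger_force: 107.4
time: 51.27
position: [487.3, -298.7, 148.2]
orientation: [3.142, -0.0, -3.104]
contact_force: [0.4, 0.2, -5.2]
width: 0.091
finger_force: 107.4
time: 51.93
position: [433.0, -359.2, 148.2]
orientation: [-3.142, 0.0, -3.105]
contact_force: [-0.4, -0.1, -6.2]
width: 0.091
finger_force: 107.4
51.98 [ 433.  -359.2  148.2] [-3.141 -0.    -3.105] w 7.5 F [-0.4 -0.1 -5. ] ff 107.4 q [-0.69  0.31 -0.3   0.97 -0.   -0.73]
go [ 0.02  0.01 -0.07] turn None
blue [338. 197.] ctr [ 431.5 -292.7] size [ 34.  127.1] ang 76.5
blue [207. 175.] ctr [ 430.1 -397.3] size [123.9  63.3] ang 2.3
blue [304. 156.] ctr [ 417.1 -329.1] size [ 62.9 105.2] ang 88.8
red [290. 206.] ctr [ 439.7 -332.1] size [34.7 75.6] ang 86.5
red [283. 133.] ctr [ 383.4 -342.9] size [22.9 18.1] ang 2.1
red ((np.float64(365.4), np.float64(239.3)), 116, (362, 230, 8, 19)) [ 449. -335.]
red ((np.float64(369.5), np.float64(257.0)), 38, (366, 255, 8, 5)) [ 387. -346.]
blue ((np.float64(375.2), np.float64(233.4)), 146, (367, 226, 14, 16)) [ 468. -371.]
blue ((np.float64(386.0), np.float64(231.3)), 67, (383, 227, 8, 11)) [ 475. -409.]
blue ((np.float64(362.4), np.float64(248.2)), 418, (351, 229, 32, 35)) [ 418. -323.]
blue ((np.float64(388.0), np.float64(257.4)), 47, (384, 254, 10, 7)) [ 384. -410.]
```

```bash
python3 -m creep '{"jaw":[0,0,0,0,0,0,0,0],"translation":[[-0.02,0,0.05],[-0.04,0,0.12],[-0.05,0,0.2],[-0.05,0,0.28],[-0.05,0,0.35],[-0.05,0,0.4],[-0.05,0,0.44],[-0.05,0,0.44]],"turn":[0,0,0,0,0,0,0,0]}'
python3 -m creep '{"jaw":[0,0,10,15,25,40,55,55],"translation":[[0,0,0.02],[0,0,0.02],[0,0,0.02],[0,0,0.02],[0,0,0.02],[0,0,0.02],[0,0,0],[0,0,0]],"turn":[0,0,0,0,0,0,0,0]}'
python3 -m creep '{"jaw":[60,60,60,60,60,60,60,60],"translation":[[0,0,0],[0,0,-0.5],[0,0,-1.5],[0,0,-3],[0,0,-4.5],[0,0,-6],[0,0,-7],[0,0,-7]],"turn":[0,0,0,0,0,0,0,0]}'
python3 - <<'E'
from h import *
bot.snapshot("top"); where()
im,c=shot("wrist","w24")
rects(im,c,"green",2,amin=20); rects(im,c,"blue",37,amin=300); rects(im,c,"red",40,amin=100)
b=mask(im,"blue"); ys,xs=np.nonzero(b)
for s in [(1,-1),(1,1),(-1,-1),(-1,1)]: i=(s[0]*xs+s[1]*ys).argmax(); print(xs[i],ys[i],np.round(ray(c,(xs[i],ys[i]),37)[:2]))
t,ct=shot("top","t10")
for n in ["red","green","blue"]:
  for b in blobs(mask(t,n),4):
    if b[0][0]>200 and b[0][1]>120: print(n,b,np.round(ray(ct,b[0],30)[:2]))
E
```

```text
time: 52.75
position: [434.7, -358.3, 139.1]
orientation: [-3.141, 0.0, -3.104]
contact_force: [-4.6, 4.2, 12.6]
width: 0.09
finger_force: 109.9
time: 53.42
position: [434.9, -358.6, 137.2]
orientation: [-3.141, 0.0, -3.104]
contact_force: [-0.8, 0.4, 0.8]
width: 0.644
finger_force: 0.0
time: 54.08
position: [436.8, -360.2, 318.5]
orientation: [-3.135, 0.007, -3.104]
contact_force: [0.4, -0.4, 0.0]
width: 0.702
finger_force: 0.0
54.13 [ 436.2 -359.6  315.5] [-3.137  0.005 -3.104] w 60.3 F [ 0.5 -0.5 -0.2] ff 0.0 q [-0.69  0.23 -0.02  1.32 -0.   -0.73]
blue [311. 333.] ctr [ 750.  -257.3] size [45.5 68.5] ang 26.5
blue [287. 133.] ctr [ 421.2 -324. ] size [108.   56.2] ang 1.0
blue [226. 147.] ctr [ 431.3 -395.2] size [122.9  62.9] ang 2.3
red [279. 158.] ctr [ 446.4 -330.2] size [34.  70.3] ang 82.9
red [274. 112.] ctr [ 387.1 -342.2] size [21.4 20.7] ang 2.2
310 98 [ 367. -297.]
507 377 [823.  90.]
207 98 [ 372. -429.]
2 377 [ 862. -800.]
red ((np.float64(210.2), np.float64(145.7)), 149, (207, 133, 7, 27)) [798. 201.]
red ((np.float64(252.4), np.float64(152.2)), 26, (250, 150, 6, 6)) [770.  51.]
red ((np.float64(217.2), np.float64(196.2)), 73, (216, 182, 4, 28)) [615. 180.]
red ((np.float64(364.5), np.float64(239.1)), 121, (361, 230, 8, 19)) [ 450. -332.]
red ((np.float64(368.6), np.float64(256.2)), 37, (365, 254, 8, 6)) [ 390. -343.]
blue ((np.float64(326.5), np.float64(136.9)), 1166, (304, 114, 46, 46)) [ 818. -217.]
blue ((np.float64(366.1), np.float64(244.2)), 640, (351, 226, 32, 37)) [ 432. -337.]
blue ((np.float64(385.6), np.float64(234.1)), 116, (382, 227, 9, 16)) [ 465. -407.]
blue ((np.float64(387.7), np.float64(255.5)), 64, (384, 251, 9, 10)) [ 391. -410.]
```

```bash
python3 -c "
from rig import bot
print(bot.sign_off())"
```

```text
the job is handed in; nothing more can be done
None
```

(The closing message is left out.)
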